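# Clamp the hub spacer in the drill vise

### The arm

A 6-joint arm with a two-finger parallel gripper is mounted at the origin on a cart in front of the work surface, level with it; the furniture and walls round the work are solid. World frame = base frame: x ahead of the robot, y to its left, z up, the work surface at z = 0. Lengths are in m, angles in rad, forces in N, time in s.
With the tool pointing down it reaches from about 0.35 to 0.975 m from the base axis. Payload 17.4 kg.
Tool frame: the origin (TCP) lies at the very end of the fingers, on their centre line; the grasp point (between the pads) lies 19 mm behind it; z points along the fingers, x is the direction in which the jaws open and shut, and the axes are right-handed (so a half turn about z gives the same grasp; the last joint's range is limited). The gripper opens to 85 mm and grips with 20 to 120 N. Pads are 22 mm wide; open, the fingers measure 114 mm over their backs; the gripper's body (76 mm by 85 mm) begins 54 mm behind the grasp point. The pads swing forward as they close: fully open they stand 13 mm farther back than shut.
Start: joints at [-0.038, 0.116, 1.442, -0, 1.584, -0.038], TCP at [0.675, -0, 0.196] pointing down, gripper open.
Joint ranges: [-2.83, 2.83], [-0.83, 2.19], [0.07, 2.5], [-1.14, 4.28], [0.01, 3], [-2.97, 2.97]. Speed limits (rad/s): [1.89, 1.89, 2.22, 3.14, 3.14, 3.14].

### API

Orientations are given as a unit quaternion [x, y, z, w].
In Python, from plant import manip gives the robot as it stands. The module is installed in compiled form; this text tells all that it offers.
- The arm moves only by the tool drive_tool, never from a script. Its argument "rows" is a list of rows, each an object of numbers: "rx", "ry", "rz": the turn, a rotation vector about the tool's x, y, z in degrees; "tx", "ty", "tz": the shift along the tool's x, y, z in m; "jaw": the finger opening in m, from 0 to 0.0854. A call has 1 to 8 rows; each row shifts and turns the pose as measured when the row begins, along the tool's axes as they then stand; what a row does not reach is not made up. A row lasts 1/10 s, in which the tool goes at most 50 mm and 8.59 degrees, less where a joint would pass 70% of its speed; a pose out of reach is approached as far as the arm can. A call with a gripper value outside its range is refused whole. The fingers move at their own pace and stop on an object; the grip force is fixed at half the most. Time passes only in rows, so rows that do not move let the fingers close. It gives the time, the measured TCP pose, the force and the opening at its end, in the units of the state.
- manip.read_state(): the state, without advancing time (a new reading comes with each control period).
- manip.capture(name): name is "scene" or "side" or "wrist"; returns a dict with "pixels" (480x640x3 uint8, red, green, blue), "z_map" (480x640 float32, m along the optical axis (not along the pixel's ray), 0 where there is no reading), "fx", "fy", "cx", "cy" (pixels), "extrinsics" (4x4, takes a point from world to camera coordinates). Camera axes: x right, y down, z forward; pixel columns grow to the right and rows downward; lengths in m; the calibration is good to about 2 mm. A picture is of the moment at which its call begins.
- manip.sign_off(): hands the job in, once; it reports no verdict.
The state is a dict: "clock": time; "joint_positions": joint angles; "joint_velocities": joint speeds; "joint_torque": joint torques, N m; "eef_pos": TCP position; "ee_rot": TCP orientation; "force": force on the tool from outside, world axes, zero at the start; "torque": the same for the moment, N m; "finger_gap": finger opening in m.
Only numpy, scipy, OpenCV 4.12 (cv2) and the standard library are available. Lean on these libraries where they do the work, as an engineer would, in place of code of your own. Each camera call takes 0.05 s, during which the arm holds its last target.

### The job

Stand the hub spacer (the tall plain metal ring, twice as tall as the bearings and the nut lying about) upright on the bed of the grey drill vise, between its two jaws. Then wind the vise's crank clockwise, as seen from the crank's end, up and over the top until the moving jaw has the spacer tight against the fixed jaw, and let go.

Things in the scene. Friction and masses are not known exactly. Their poses are not given: they have to be found in the camera images.
- spacer_center (a point): Hub spacer: plain bright metal ring, 38 mm outside diameter, 30 mm tall, standing on its flat end, loose, 50 to 85 g. The point is its centre, half-way up; z is its axis. Grip it across its outside. Bystanders near it: two ball bearings (47 and 40 mm across, 14 mm tall) and a six-sided lock nut (41 mm across, 16 mm tall).
- vise_gap (a point): Low grey drill vise (not the big blue one). Point on its flat bed, 30 mm above the worktop, midway between the open jaws. x: level, from crank end to fixed jaw; y: along the jaws; z up. Jaws: y -45 to +45 mm, 45 mm high over the bed. Fixed jaw's face at x = +29 mm; moving jaw's face at x = -31 mm + 7.16 mm per rad of crank, at the start 56 to 59 mm from the fixed one.
- crank_axis (a point): Centre of the vertical circle, 45 mm in radius, on which the crank's grip turns: a point on the screw axis, 58 mm above the worktop, 166 mm before vise_gap on its -x side. Fixed to the vise, same axes as vise_gap.
- crank_grip (a point): Centre of the crank's black hand grip: a round bar 18 mm thick, 44 mm long, parallel to the screw (vise x), sticking out from the crank arm away from the vise. It spins on its pin, so a gripper can pinch it from above and carry it round without turning. The crank does not move along the screw.
- crank_body (a joint): Crank angle, rad, 0 to 3.75. From crank_axis the grip is at y = 45 mm cos(a), z = 45 mm sin(a), a = value - 0.35. Starts at 0.1 to 0.6 (arm about level, +y side); straight up at 1.92. Growing (clockwise seen from the crank's end) closes the jaws; they meet the spacer near 3.07 and it then stiffens. About 3 N at the grip turns it; it stays where left and the screw holds the clamping force.
There are look-alikes about, which are no part of the job. Several things look just like the part that bears spacer_center: the one meant starts nearest to the robot's base.

How it is judged:
By the outcome, as a careful person would: the job done as asked, in the order asked, and still so for the second after the job is handed in, with the robot touching nothing.
It also fails if it takes over 53 s, if anything falls off the work surface, if the arm or the gripper's body presses on something with over 40 N, if the wrist force passes 120 N, or if a joint passes its speed limit or range.

## Working session

There is one attempt and no reset: what is moved stays moved. The work goes in short steps, Python scripts to look and compute and a tool call to move; the robot and the scene stay as the last step left them, time stands still between calls to the robot, and variables do not carry over. Pictures are saved under pics/ and viewed, and the job is handed in when it is done.

Besides the shell and the picture viewer there is one more tool, called after "Emit:" by a JSON object that holds its "op" and its "data". drive_tool: Moves the arm, as the interface text tells. Its arguments: {"type":"object","properties":{"rows":{"type":"array"}},"required":["rows"]}

```bash
mkdir -p pics; cat > h.py <<'E'
import numpy as np, cv2
from plant import manip
def cap(n,tag):
    c=manip.capture(n); cv2.imwrite(f'pics/{tag}.png',c['pixels'][:,:,::-1]); np.savez(f'pics/{tag}.npz',**c); return c
def world(c):
    z=c['z_map'].astype(float); v,u=np.mgrid[0:480,0:640]
    P=np.stack([(u-c['cx'])/c['fx']*z,(v-c['cy'])/c['fy']*z,z],-1)
    E=np.array(c['extrinsics']); W=(P-E[:3,3])@E[:3,:3]; W[z==0]=np.nan; return W
E
python3 - <<'E'
from h import *
for n in ['scene','side','wrist']:
    c=cap(n,n+'0'); print(n,c['fx'],np.round(c['extrinsics'],3).tolist())
print(manip.read_state())
E
```

```text
scene 515.7647140636734 [[-0.831, -0.556, -0.001, 0.521], [-0.29, 0.435, -0.853, 0.204], [0.474, -0.709, -0.522, 0.822], [0.0, 0.0, 0.0, 1.0]]
side 472.5698820304157 [[-0.847, -0.531, 0.006, 0.539], [-0.281, 0.438, -0.854, 0.192], [0.451, -0.725, -0.52, 0.926], [0.0, 0.0, 0.0, 1.0]]
wrist 384.48034015539366 [[1.0, 0.0, -0.001, -0.676], [0.0, -0.95, 0.313, -0.042], [-0.001, -0.313, -0.95, 0.38], [0.0, 0.0, 0.0, 1.0]]
{'clock': 0.15, 'joint_positions': array([-3.77903913e-02,  1.16337656e-01,  1.44207225e+00, -1.54685859e-05,
        1.58402357e+00, -3.77630153e-02]), 'joint_velocities': array([-0.00038728, -0.00287712, -0.00146161, -0.00094852, -0.00056445,
       -0.00020007]), 'joint_torque': array([ 7.81324125e-04, -7.32512355e+01, -6.32847619e+01, -3.31336332e-05,
        5.00968890e-03,  2.64853352e-04]), 'eef_pos': array([ 6.74829349e-01, -1.01703648e-06,  1.95882075e-01]), 'ee_rot': array([ 9.99999912e-01, -1.37870804e-05, -4.20403596e-04, -8.14984068e-06]), 'force': array([ 0.29736211,  0.2633312 , -0.80147321]), 'torque': array([-0.02311972,  0.00573362, -0.01621332]), 'finger_gap': 0.08579551873276632}
```

View pics/scene0.png

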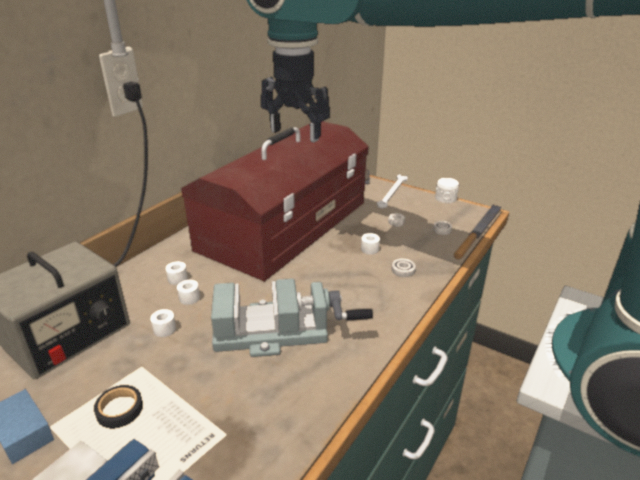

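View pics/side0.png

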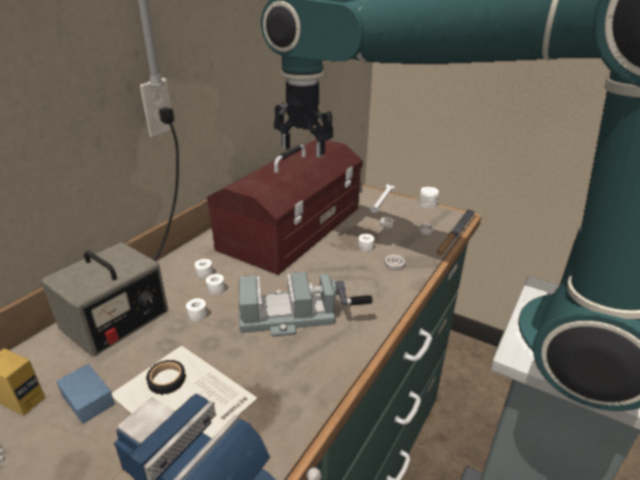

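View pics/wrist0.png

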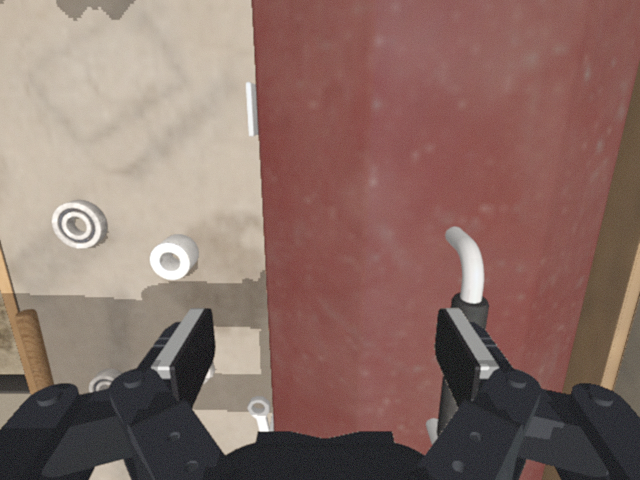

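```bash
python3 - <<'E'
from h import *
c=dict(np.load('pics/scene0.npz')); W=world(c)
for u,v in [(370,243),(370,236),(176,266),(188,286),(162,316),(404,266),(447,187),(447,180),(443,227),(397,219),(383,204),(355,314),(360,314),(370,313),(348,314),(225,287),(287,287),(320,290),(262,320),(222,310),(335,305),(280,220),(230,175)]:
    print(u,v,np.round(W[v,u],3), W[v,u]is not None and round(float(np.hypot(*W[v,u][:2])),3))
im=c['pixels'][:,:,::-1]
a=cv2.resize(im[250:360,190:390],(800,440),interpolation=cv2.INTER_CUBIC)
b=cv2.resize(im[165:285,350:510],(800,600),interpolation=cv2.INTER_CUBIC)
cv2.imwrite('pics/a.png',a);cv2.imwrite('pics/b.png',b)
E
```

```text
370 243 [ 0.516 -0.043  0.027] 0.518
370 236 [ 0.53  -0.069  0.026] 0.535
176 266 [0.799 0.237 0.021] 0.833
188 286 [0.733 0.269 0.019] 0.781
162 316 [0.706 0.357 0.021] 0.791
404 266 [ 0.433 -0.038  0.003] 0.435
447 187 [ 0.472 -0.359  0.041] 0.593
447 180 [ 0.483 -0.382  0.048] 0.616
443 227 [ 0.421 -0.214  0.014] 0.472
397 219 [ 0.522 -0.184  0.017] 0.553
383 204 [ 0.59  -0.247  0.008] 0.639
355 314 [0.407 0.212 0.063] 0.459
360 314 [0.401 0.206 0.062] 0.451
370 313 [0.388 0.196 0.063] 0.435
348 314 [0.416 0.218 0.063] 0.47
225 287 [0.62  0.284 0.074] 0.682
287 287 [0.533 0.225 0.073] 0.579
320 290 [0.482 0.2   0.072] 0.522
262 320 [0.548 0.277 0.03 ] 0.614
222 310 [0.582 0.333 0.074] 0.671
335 305 [0.445 0.212 0.065] 0.493
280 220 [0.638 0.104 0.113] 0.646
230 175 [0.743 0.12  0.187] 0.752
```

View pics/a.png

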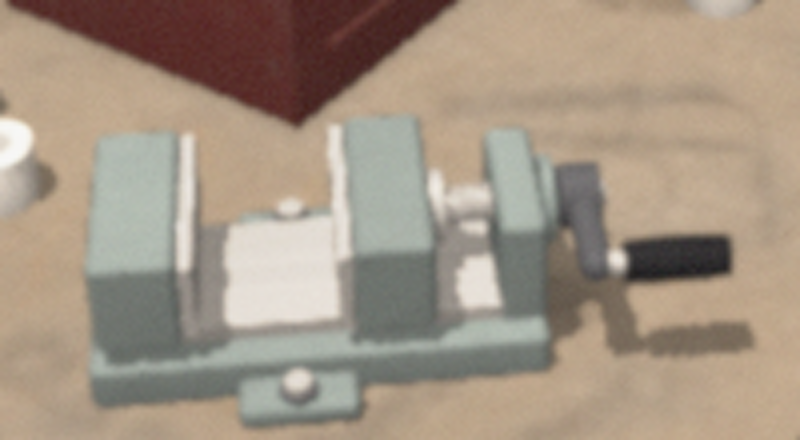

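View pics/b.png

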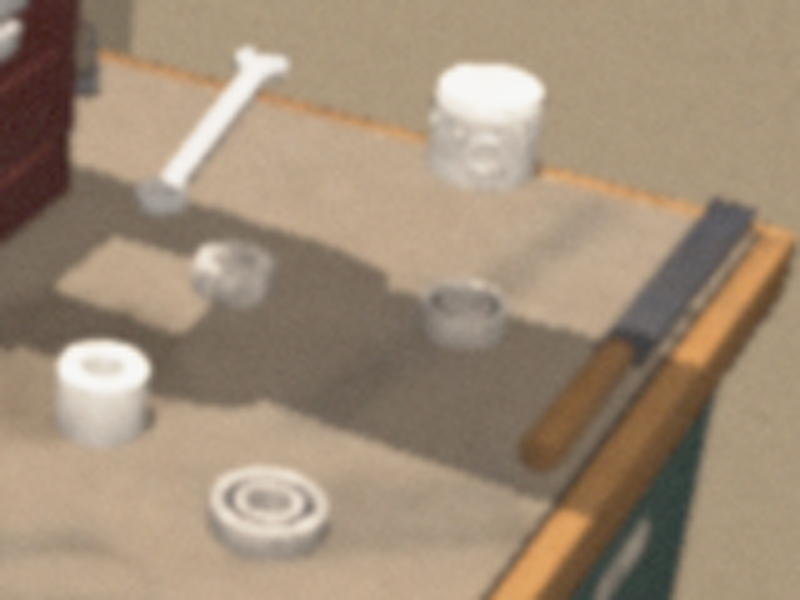

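```bash
cat >> h.py <<'E'
from scipy.optimize import least_squares
def ringfit(c,ctr,r=0.035):
    W=world(c); d=np.hypot(W[...,0]-ctr[0],W[...,1]-ctr[1])
    m=(d<r)&(W[...,2]>0.008)&(W[...,2]<.045); P=W[m]
    print('n',m.sum(),'ztop',np.percentile(P[:,2],[50,90,97]), 'bb',P.min(0).round(3),P.max(0).round(3))
    return P
E
python3 - <<'E'
from h import *
for n in ['scene0','side0','wrist0']:
    c=dict(np.load(f'pics/{n}.npz')); W=world(c)
    P=ringfit(c,(0.525,-0.055))
    T=P[P[:,2]>.024]; 
    if len(T): 
        (x,y),r=cv2.minEnclosingCircle(T[:,:2].astype(np.float32)); print(n,'top circle',x,y,r,len(T),np.median(T[:,2]))
    # vise jaw tops
    m=(abs(W[...,2]-.075)<.004)&(W[...,0]>.42)&(W[...,0]<.68)&(W[...,1]>.12)&(W[...,1]<.38)
    Q=W[m]; print('jaws',len(Q))
    if len(Q)>50: 
        b=cv2.minAreaRect(Q[:,:2].astype(np.float32)); print(b, cv2.boxPoints(b).round(3).tolist())
    m=(W[...,2]>.05)&(W[...,0]>.36)&(W[...,0]<.43)&(W[...,1]>.15)&(W[...,1]<.26)
    Q=W[m]; print('grip',len(Q),Q.mean(0) if len(Q) else '')
    # table z
    m=(W[...,0]>.45)&(W[...,0]<.55)&(W[...,1]>.02)&(W[...,1]<.08); print('table',np.nanmedian(W[m][:,2]) if m.any() else '')
E
```

```text
n 287 ztop [0.02554734 0.03079857 0.03164373] bb [ 0.506 -0.077  0.008] [ 0.544 -0.037  0.033]
scene0 top circle 0.5241147875785828 -0.0578724630177021 0.02180790714919567 160 0.029326065490045634
jaws 2018
((0.5746082067489624, 0.20718908309936523), (0.21120178699493408, 0.21735411882400513), 40.664772033691406) [[0.42399999499320984, 0.22100000083446503], [0.5649999976158142, 0.0560000017285347], [0.7260000109672546, 0.1940000057220459], [0.5839999914169312, 0.3580000102519989]]
grip 360 [0.40631649 0.20952331 0.06210271]
table 0.4784648829974375
n 191 ztop [0.0237289  0.02860093 0.03032227] bb [ 0.502 -0.079  0.008] [ 0.539 -0.038  0.031]
side0 top circle 0.522784948348999 -0.05907297506928444 0.020380578935146332 95 0.02749927778308044
jaws 1033
((0.5717599391937256, 0.2061442732810974), (0.20669442415237427, 0.21574677526950836), 39.91492462158203) [[0.4230000078678131, 0.22300000488758087], [0.5619999766349792, 0.05700000002980232], [0.7200000286102295, 0.1899999976158142], [0.5820000171661377, 0.35499998927116394]]
grip 246 [0.40538249 0.20943127 0.0603067 ]
table 0.5149816342447231
n 1436 ztop [0.02951287 0.03100451 0.03151302] bb [ 0.508 -0.079  0.008] [ 0.546 -0.04   0.032]
wrist0 top circle 0.527439534664154 -0.05930912122130394 0.019597183912992477 987 0.03011779766489727
jaws 0
grip 0 
table 0.0003534624191211315
```

```bash
python3 - <<'E'
from h import *
c=dict(np.load('pics/scene0.npz')); W=world(c)
def reg(u0,u1,v0,v1,z0,z1):
    w=W[v0:v1,u0:u1].reshape(-1,3); return w[(w[:,2]>z0)&(w[:,2]<z1)]
for nm,R in dict(fixed=(208,245,283,325),moving=(272,301,277,325),plate=(308,330,281,315)).items():
    Q=reg(*R,.070,.080); b=cv2.minAreaRect(Q[:,:2].astype(np.float32)); print(nm,len(Q),np.median(Q[:,2]),b,Q.mean(0),cv2.boxPoints(b).round(3).tolist())
Q=reg(346,375,306,322,.045,.08); 
p=Q-Q.mean(0); print('grip',Q.mean(0),len(Q),np.linalg.svd(p,full_matrices=False)[2][0], Q.min(0),Q.max(0))
Q=reg(245,280,300,335,.024,.036);print('bed',Q.mean(0))
E
```

```text
fixed 895 0.07446458635165332 ((0.5991920232772827, 0.30896642804145813), (0.041471175849437714, 0.09516136348247528), 40.93913269042969) [0.59573498 0.31289371 0.07409705] [[0.5519999861717224, 0.3310000002384186], [0.6150000095367432, 0.2590000033378601], [0.6460000276565552, 0.28700000047683716], [0.5839999914169312, 0.3580000102519989]]
moving 852 0.0744675475143767 ((0.5213855504989624, 0.24360737204551697), (0.045682549476623535, 0.0932450145483017), 40.54415512084961) [0.52011302 0.24822404 0.07409442] [[0.4740000069141388, 0.2639999985694885], [0.5339999794960022, 0.19300000369548798], [0.5690000057220459, 0.22300000488758087], [0.5080000162124634, 0.2939999997615814]]
plate 313 0.07195815150205839 ((0.47685936093330383, 0.20634649693965912), (0.028586916625499725, 0.06960688531398773), 39.90816879272461) [0.47769689 0.20984309 0.07213102] [[0.4440000057220459, 0.2240000069141388], [0.4880000054836273, 0.17000000178813934], [0.5099999904632568, 0.1889999955892563], [0.4650000035762787, 0.24199999868869781]]
grip [0.40251727 0.20660113 0.06240672] 300 [-0.76708775 -0.64153534 -0.00296506] [0.3844643  0.18841395 0.05097045] [0.42337764 0.22304872 0.06849526]
bed [0.55510044 0.27685531 0.02964451]
```

```bash
python3 - <<'E'
from h import *
c=dict(np.load('pics/wrist0.npz')); W=world(c)
for y0 in np.arange(-.14,.1,.03):
    m=(W[...,1]>y0)&(W[...,1]<y0+.03)&(W[...,2]>.06)&(W[...,0]>.5)
    m[300:,:]&= (W[300:,:,2]<.17)
    if m.any(): Q=W[m]; i=Q[:,0].argsort()[:5]; print(round(y0,2),Q[i[2]].round(3), Q[:,2].max().round(3))
c=dict(np.load('pics/scene0.npz')); W=world(c)
for uv in [(265,270),(230,245),(192,250),(325,235),(365,200),(187,190),(262,215),(367,152)]: print(uv,W[uv[1],uv[0]].round(3))
E
```

```text
-0.14 [ 0.639 -0.137  0.152] 0.17
-0.11 [ 0.639 -0.085  0.151] 0.17
-0.08 [ 0.639 -0.074  0.152] 0.17
-0.05 [ 0.639 -0.031  0.152] 0.183
-0.02 [ 0.639 -0.017  0.151] 0.224
0.01 [0.639 0.019 0.151] 0.224
0.04 [0.635 0.068 0.157] 0.191
0.07 [0.635 0.086 0.156] 0.192
0.1 [0.639 0.112 0.151] 0.192
(265, 270) [0.639 0.155 0.026]
(230, 245) [0.723 0.159 0.056]
(192, 250) [0.835 0.161 0.005]
(325, 235) [ 0.636 -0.055  0.   ]
(365, 200) [ 0.643 -0.254  0.001]
(187, 190) [0.819 0.164 0.153]
(262, 215) [0.638 0.155 0.148]
(367, 152) [ 0.636 -0.235  0.139]
```

Emit:
{"op": "drive_tool", "data": {"rows": [{"tx":-0.038,"ty":0.015,"jaw":0.085},{"tx":-0.038,"ty":0.015},{"tx":-0.038,"ty":0.015},{"tx":-0.035,"ty":0.014},{"rz":8.25},{"rz":8.25},{"rz":8.25},{"rz":8.25}]}}

```text
invalid input at $.rows[0]: expected keys rx, ry, rz, tx, ty, tz, jaw
```

Emit:
{"op": "drive_tool", "data": {"rows": [{"rx":0,"ry":0,"rz":0,"tx":-0.038,"ty":0.015,"tz":0,"jaw":0.085},{"rx":0,"ry":0,"rz":0,"tx":-0.038,"ty":0.015,"tz":0,"jaw":0.085},{"rx":0,"ry":0,"rz":0,"tx":-0.038,"ty":0.015,"tz":0,"jaw":0.085},{"rx":0,"ry":0,"rz":0,"tx":-0.035,"ty":0.014,"tz":0,"jaw":0.085},{"rx":0,"ry":0,"rz":8.25,"tx":0,"ty":0,"tz":0,"jaw":0.085},{"rx":0,"ry":0,"rz":8.25,"tx":0,"ty":0,"tz":0,"jaw":0.085},{"rx":0,"ry":0,"rz":8.25,"tx":0,"ty":0,"tz":0,"jaw":0.085},{"rx":0,"ry":0,"rz":8.25,"tx":0,"ty":0,"tz":0,"jaw":0.085}]}}

```text
clock: 0.95
eef_pos: [0.5188, -0.0609, 0.1925]
ee_rot: [0.956, -0.292, -0.002, 0.001]
force: [-0.5, -0.0, 0.1]
finger_gap: 0.085
```

Emit:
{"op": "drive_tool", "data": {"rows": [{"rx":0,"ry":0,"rz":8,"tx":0,"ty":0,"tz":0,"jaw":0.085},{"rx":0,"ry":0,"rz":7.5,"tx":0.005,"ty":0.004,"tz":0,"jaw":0.085},{"rx":0,"ry":0,"rz":0,"tx":0,"ty":0,"tz":0,"jaw":0.085}]}}

```text
clock: 1.25
eef_pos: [0.5194, -0.0672, 0.1921]
ee_rot: [0.905, -0.425, -0.003, 0.001]
force: [-0.6, 0.4, -0.3]
finger_gap: 0.0854
```

```bash
cat >> h.py <<'E'
from scipy.spatial.transform import Rotation as Rn
def st():
    s=manip.read_state(); R=Rn.from_quat(s['ee_rot']).as_matrix()
    print('t',round(s['clock'],2),'p',s['eef_pos'].round(4),'yaw',round(np.degrees(np.arctan2(R[1,0],R[0,0])),2),'zax',R[:,2].round(4),'F',s['force'].round(1),'gap',round(s['finger_gap'],4),'q6',s['joint_positions'][5].round(2)); return s,R
def delta(target,yaw=None):
    s,R=st(); d=R.T@(np.array(target)-s['eef_pos']); print('tool shift',d.round(4))
    if yaw is not None:
        Rt=Rn.from_euler('z',yaw,degrees=True).as_matrix()@np.diag([1,-1,-1.]); print('turn deg',np.degrees(Rn.from_matrix(R.T@Rt).as_rotvec()).round(2))
E
python3 - <<'E'
from h import *
c=cap('wrist','w1'); P=ringfit(c,(.526,-.059),.04); T=P[P[:,2]>.026]
print(cv2.minEnclosingCircle(T[:,:2].astype(np.float32)),np.median(T[:,2]))
delta((.526,-.059,.1),-49.5)
E
```

```text
n 1227 ztop [0.03013871 0.03118363 0.03171295] bb [ 0.508 -0.078  0.008] [ 0.546 -0.041  0.033]
((0.5268884897232056, -0.059566572308540344), 0.019107291474938393) 0.030327326952599792
t 1.3 p [ 0.5194 -0.067   0.1921] yaw -50.01 zax [-5.6e-03  3.0e-04 -1.0e+00] F [-0.2  0.9 -1.3] gap 0.0846 q6 0.7
tool shift [-0.0015 -0.0106  0.0921]
turn deg [ 0.23  0.22 -0.51]
```

View pics/w1.png

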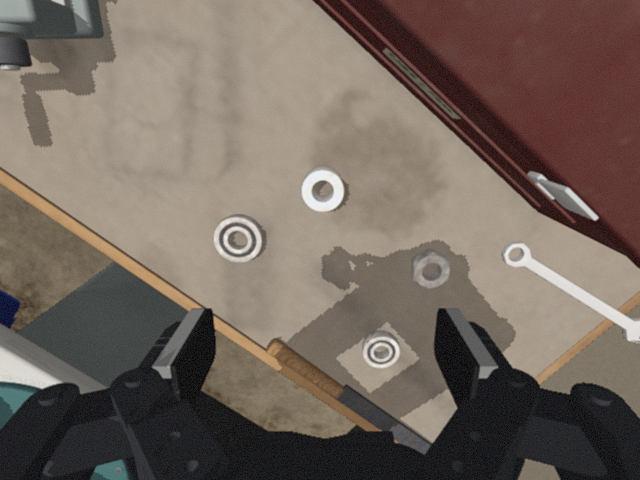

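Wrist view: the plain tall ring is at (323,190). The bearings at (238,239) and (381,350) and the nut at (431,270) are bystanders. The other spacers, in the scene view at (176,271), (188,291) and (162,322), are 0.78–0.83 m from the base. This one is at 0.53 m, so it's the one meant.

Emit:
{"op": "drive_tool", "data": {"rows": [{"rx":0.2,"ry":0.2,"rz":-0.5,"tx":-0.001,"ty":-0.011,"tz":0.03,"jaw":0.085},{"rx":0,"ry":0,"rz":0,"tx":0,"ty":0,"tz":0.04,"jaw":0.085},{"rx":0,"ry":0,"rz":0,"tx":0,"ty":0,"tz":0.04,"jaw":0.085},{"rx":0,"ry":0,"rz":0,"tx":0,"ty":0,"tz":0.03,"jaw":0.085},{"rx":0,"ry":0,"rz":0,"tx":0,"ty":0,"tz":0,"jaw":0.085}]}}

```text
clock: 1.8
eef_pos: [0.5276, -0.0579, 0.0488]
ee_rot: [0.913, -0.408, 0.001, -0.0]
force: [-1.0, 0.5, 0.2]
finger_gap: 0.0849
```

```bash
python3 - <<'E'
from h import *
delta((.527,-.0595,.007),-49.5)
E
```

```text
t 1.8 p [ 0.5276 -0.0579  0.0488] yaw -48.2 zax [ 2.5e-03 -1.0e-04 -1.0e+00] F [-1.   0.5  0.2] gap 0.0849 q6 0.68
tool shift [0.0007 0.0016 0.0418]
turn deg [-0.1 -0.1  1.3]
```

Emit:
{"op": "drive_tool", "data": {"rows": [{"rx":-0.1,"ry":-0.1,"rz":1.3,"tx":0.0007,"ty":0.0016,"tz":0.02,"jaw":0.085},{"rx":0,"ry":0,"rz":0,"tx":0,"ty":0,"tz":0.016,"jaw":0.085},{"rx":0,"ry":0,"rz":0,"tx":0,"ty":0,"tz":0.0,"jaw":0.085}]}}

```text
clock: 2.1
eef_pos: [0.5283, -0.0592, 0.0151]
ee_rot: [0.91, -0.415, 0.001, -0.0]
force: [0.5, 0.0, 0.3]
finger_gap: 0.085
```

```bash
python3 - <<'E'
from h import *
delta((.527,-.0595,.007),-49.5)
E
```

```text
t 2.1 p [ 0.5283 -0.0592  0.0151] yaw -49.06 zax [ 2.4e-03 -2.0e-04 -1.0e+00] F [0.5 0.  0.3] gap 0.085 q6 0.7
tool shift [-0.0007  0.0011  0.0081]
turn deg [-0.1  -0.1   0.44]
```

Emit:
{"op": "drive_tool", "data": {"rows": [{"rx":0,"ry":0,"rz":0.3,"tx":-0.0007,"ty":0.001,"tz":0.009,"jaw":0.085},{"rx":0,"ry":0,"rz":0,"tx":0,"ty":0,"tz":0,"jaw":0.034},{"rx":0,"ry":0,"rz":0,"tx":0,"ty":0,"tz":0,"jaw":0.03},{"rx":0,"ry":0,"rz":0,"tx":0,"ty":0,"tz":0,"jaw":0.03},{"rx":0,"ry":0,"rz":0,"tx":0,"ty":0,"tz":0,"jaw":0.03},{"rx":0,"ry":0,"rz":0,"tx":0,"ty":0,"tz":0,"jaw":0.03}]}}

```text
clock: 2.7
eef_pos: [0.5294, -0.0596, 0.0103]
ee_rot: [0.909, -0.416, 0.004, -0.001]
force: [0.2, -1.4, -0.3]
finger_gap: 0.0296
```

```bash
python3 - <<'E'
from h import *
st()
c=cap('wrist','w2'); c=cap('scene','s2')
cv2.imwrite('pics/s2c.png',cv2.resize(c['pixels'][150:300,300:500,::-1],(800,600),interpolation=cv2.INTER_CUBIC))
E
```

```text
t 2.7 p [ 0.5294 -0.0596  0.0103] yaw -49.2 zax [ 0.008 -0.001 -1.   ] F [ 0.2 -1.4 -0.3] gap 0.0296 q6 0.7
```

View pics/w2.png

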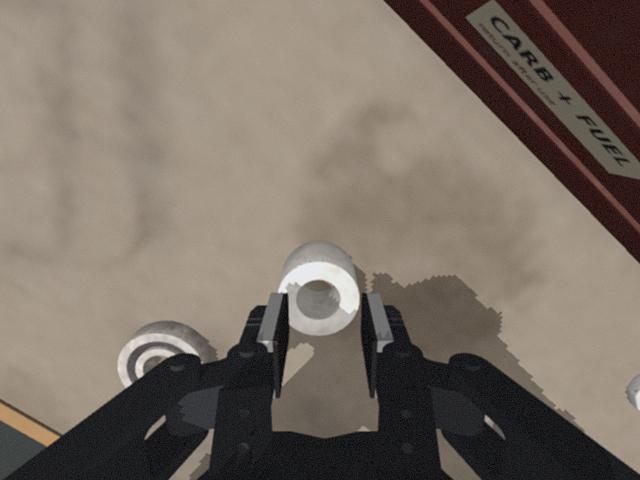

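View pics/s2c.png

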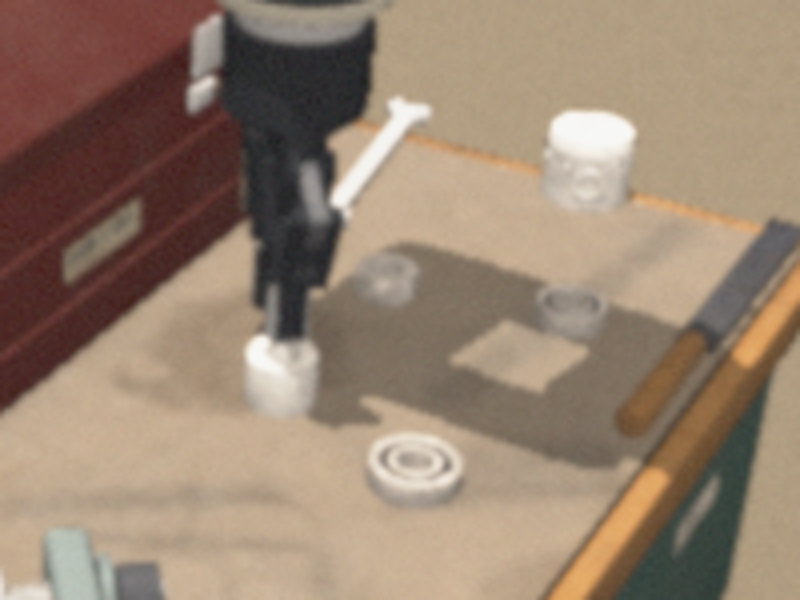

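```bash
python3 - <<'E'
from h import *
c=dict(np.load('pics/wrist0.npz'));
c=dict(np.load('pics/w2.npz')); W=world(c); s,R=st()
m=np.isfinite(W[...,0]); L=(W-s['eef_pos'])@R
for uv in [(320,272),(320,330),(285,300),(355,290),(272,310),(272,350),(278,370),(375,310),(375,350),(378,380),(265,330),(383,330)]:
    print(uv,W[uv[1],uv[0]].round(4),'tool',L[uv[1],uv[0]].round(4))
P=ringfit(c,(.527,-.06),.03);T=P[(P[:,2]>.027)&(P[:,2]<.034)]; print(cv2.minEnclosingCircle(T[:,:2].astype(np.float32)))
c=dict(np.load('pics/s2.npz')); P=ringfit(c,(.527,-.06),.05);T=P[(P[:,2]>.022)&(P[:,2]<.034)]; print(cv2.minEnclosingCircle(T[:,:2].astype(np.float32)))
W=world(c); 
for uv in [(370,220),(372,232),(370,237),(363,237),(378,238),(365,225),(375,232)]: print(uv,W[uv[1],uv[0]].round(4))
E
```

```text
t 2.8 p [ 0.5293 -0.0596  0.0101] yaw -49.2 zax [ 0.0078 -0.001  -1.    ] F [-0.   0.3 -0.3] gap 0.0302 q6 0.7
(320, 272) [ 0.5382 -0.0513  0.031 ] tool [-0.0004 -0.0122 -0.0208]
(320, 330) [ 0.5154 -0.0707  0.0301] tool [-0.0005  0.0177 -0.0201]
(285, 300) [ 0.5289 -0.0417  0.0559] tool [-0.0136 -0.0116 -0.0458]
(355, 290) [ 0.5418 -0.069   0.031 ] tool [ 0.0154 -0.0034 -0.0208]
(272, 310) [ 0.5267 -0.0385  0.0647] tool [-0.0174 -0.0121 -0.0546]
(272, 350) [ 0.5253 -0.0426  0.0836] tool [-0.0151 -0.0084 -0.0735]
(278, 370) [ 0.5214 -0.0483  0.0848] tool [-0.0133 -0.0018 -0.0747]
(375, 310) [ 0.5508 -0.067   0.0641] tool [ 0.0199 -0.0117 -0.0538]
(375, 350) [ 0.5466 -0.0674  0.0837] tool [ 0.0176 -0.0084 -0.0734]
(378, 380) [ 0.5417 -0.0722  0.0895] tool [ 0.0181 -0.0016 -0.0792]
(265, 330) [ 0.526  -0.0381  0.0774] tool [-0.0181 -0.0118 -0.0673]
(383, 330) [ 0.5513 -0.0678  0.0773] tool [ 0.0209 -0.0116 -0.067 ]
n 5186 ztop [0.02981964 0.03093741 0.0313328 ] bb [ 0.508 -0.079  0.008] [ 0.546 -0.04   0.045]
((0.5268828272819519, -0.05968110263347626), 0.01949187181890011)
n 262 ztop [0.0243533  0.0305508  0.03152445] bb [ 0.505 -0.074  0.008] [ 0.543 -0.038  0.033]
((0.5249266028404236, -0.05647505819797516), 0.019925734028220177)
(370, 220) [ 0.5053 -0.015   0.0991]
(372, 232) [ 0.5113 -0.0393  0.0573]
(370, 237) [ 0.5291 -0.0672  0.025 ]
(363, 237) [ 0.5373 -0.0507  0.0306]
(378, 238) [ 0.5102 -0.0675  0.0287]
(365, 225) [ 0.5434 -0.0684  0.0495]
(375, 232) [ 0.5053 -0.0411  0.0584]
```

```bash
python3 - <<'E'
from h import *
s,R=st()
for n in ['w2','s2']:
    c=dict(np.load(f'pics/{n}.npz')); W=world(c); L=(W-s['eef_pos'])@R
    m=(abs(L[...,0])<.06)&(abs(L[...,1])<.02)&(W[...,2]>.035)&(W[...,2]<.2)
    # inner pads
    Q=L[m]; 
    for lo in np.arange(.035,.12,.006):
        k=m&(W[...,2]>lo)&(W[...,2]<lo+.006)
        if k.sum()>0: q=L[k]; print(n,round(lo,3),k.sum(),'x',q[:,0].min().round(3),q[:,0].max().round(3),'y',q[:,1].min().round(3),q[:,1].max().round(3), 'tz', q[:,2].mean().round(3))
im=dict(np.load('pics/w2.npz'))['pixels'][220:400,220:420,::-1]
cv2.imwrite('pics/w2c.png',cv2.resize(im,(660,594),interpolation=cv2.INTER_CUBIC))
E
```

```text
t 2.8 p [ 0.5293 -0.0596  0.0101] yaw -49.2 zax [ 0.0078 -0.001  -1.    ] F [-0.   0.3 -0.3] gap 0.0302 q6 0.7
w2 0.041 12 x -0.014 0.017 y -0.008 -0.003 tz -0.036
w2 0.047 253 x -0.025 0.028 y -0.012 0.01 tz -0.041
w2 0.053 621 x -0.027 0.03 y -0.013 0.011 tz -0.046
w2 0.059 732 x -0.027 0.03 y -0.013 0.01 tz -0.052
w2 0.065 846 x -0.027 0.03 y -0.013 0.011 tz -0.058
w2 0.071 926 x -0.027 0.03 y -0.013 0.01 tz -0.064
w2 0.077 859 x -0.027 0.03 y -0.013 0.011 tz -0.07
w2 0.083 1363 x -0.035 0.038 y -0.014 0.01 tz -0.075
w2 0.089 2180 x -0.046 0.048 y -0.015 0.007 tz -0.082
w2 0.095 4865 x -0.048 0.051 y -0.016 0.012 tz -0.089
w2 0.101 7590 x -0.051 0.053 y -0.014 0.012 tz -0.093
w2 0.107 4500 x -0.053 0.056 y -0.019 0.012 tz -0.1
w2 0.113 6285 x -0.056 0.059 y -0.019 0.01 tz -0.106
w2 0.119 9347 x -0.058 0.06 y -0.02 0.003 tz -0.112
s2 0.041 1 x -0.019 -0.019 y -0.004 -0.004 tz -0.036
s2 0.047 31 x -0.027 0.021 y -0.011 0.011 tz -0.04
s2 0.053 34 x -0.03 0.023 y -0.012 0.01 tz -0.046
s2 0.059 38 x -0.031 0.018 y -0.011 0.01 tz -0.052
s2 0.065 33 x -0.031 0.017 y -0.011 0.012 tz -0.058
s2 0.071 42 x -0.032 0.018 y -0.011 0.011 tz -0.064
s2 0.077 34 x -0.033 0.019 y -0.011 0.007 tz -0.07
s2 0.083 14 x -0.028 0.023 y -0.013 -0.005 tz -0.076
s2 0.089 26 x -0.048 0.038 y -0.014 0.012 tz -0.083
s2 0.095 59 x -0.049 0.049 y -0.014 0.012 tz -0.088
s2 0.101 41 x -0.052 0.054 y -0.012 0.013 tz -0.093
s2 0.107 40 x -0.055 0.05 y -0.016 0.012 tz -0.101
s2 0.113 64 x -0.058 0.055 y -0.018 0.012 tz -0.106
s2 0.119 54 x -0.06 0.057 y -0.018 0.012 tz -0.112
```

View pics/w2c.png

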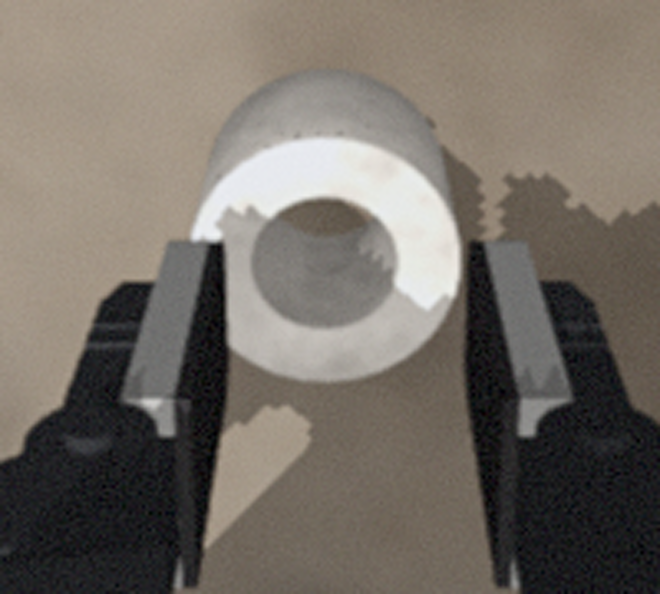

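```bash
python3 - <<'E'
from h import *
s,R=st()
for n,e in [('wrist0',(.6748,0,.1959)),('w1',(.5194,-.067,.1921)),('w2',(.5293,-.0596,.0101))]:
    c=dict(np.load(f'pics/{n}.npz')); E=c['extrinsics']; p=-E[:3,:3].T@E[:3,3]; print(n,p.round(4),(p-e).round(4))
    W=world(c); m=np.zeros((480,640),bool); m[300:480,:]=1
    z=c['z_map']; k=m&(z>0)&(z<.25); print('finger z rel eef: min',np.percentile(W[k][:,2]-e[2],[0.1,1,5]).round(4))
E
```

```text
t 2.8 p [ 0.5293 -0.0596  0.0101] yaw -49.2 zax [ 0.0078 -0.001  -1.    ] F [-0.   0.3 -0.3] gap 0.0302 q6 0.7
wrist0 [0.6765 0.0796 0.3737] [0.0017 0.0796 0.1778]
finger z rel eef: min [-0.0413 -0.0361 -0.0252]
w1 [ 0.5837 -0.0166  0.3697] [0.0643 0.0504 0.1776]
finger z rel eef: min [0.0492 0.0538 0.0651]
w2 [ 0.5903 -0.0076  0.1886] [0.061  0.052  0.1785]
finger z rel eef: min [-0.0114 -0.0109 -0.0104]
```

The picture shows the jaws closed to 30 mm above the ring, which hasn't been touched. The finger ends are about z 0.046 while the reported TCP z is 0.010. So the real tips sit about 36 mm behind the reported TCP (49 mm when open), and this has been so since the start. I'll go by the images and check contact force on the way down.

Emit:
{"op": "drive_tool", "data": {"rows": [{"rx":0,"ry":0.4,"rz":0,"tx":-0.003,"ty":0.0015,"tz":0,"jaw":0.07},{"rx":0,"ry":0,"rz":0,"tx":0,"ty":0,"tz":0,"jaw":0.07},{"rx":0,"ry":0,"rz":0,"tx":0,"ty":0,"tz":0,"jaw":0.07},{"rx":0,"ry":0,"rz":0,"tx":0,"ty":0,"tz":0.015,"jaw":0.07},{"rx":0,"ry":0,"rz":0,"tx":0,"ty":0,"tz":0.01,"jaw":0.07},{"rx":0,"ry":0,"rz":0,"tx":0,"ty":0,"tz":0,"jaw":0.07}]}}

```text
clock: 3.4
eef_pos: [0.5259, -0.0583, -0.0174]
ee_rot: [0.909, -0.416, 0.007, 0.0]
force: [0.1, -0.2, -0.4]
finger_gap: 0.07
```

```bash
python3 - <<'E'
from h import *
c=cap('wrist','w3');s,R=st(); delta((.527,-.0597,-.03),-49.5)
W=world(c); L=(W-s['eef_pos'])@R
m=(abs(L[...,0])<.06)&(abs(L[...,0])>.03)&(abs(L[...,1])<.02)&(L[...,2]<-.035)
for lo in np.arange(-.065,-.033,.004):
    k=m&(L[...,2]>lo)&(L[...,2]<lo+.004)
    if k.sum(): q=L[k]; a=q[q[:,0]<0][:,0];b=q[q[:,0]>0][:,0]; print(round(lo,3),k.sum(),a.max() if len(a) else '',b.min() if len(b) else '')
E
```

```text
t 3.45 p [ 0.5261 -0.0583 -0.0169] yaw -49.2 zax [ 0.0128 -0.0067 -0.9999] F [ 0.6  0.4 -0.9] gap 0.0697 q6 0.7
t 3.45 p [ 0.5261 -0.0583 -0.0169] yaw -49.2 zax [ 0.0128 -0.0067 -0.9999] F [ 0.6  0.4 -0.9] gap 0.0697 q6 0.7
tool shift [0.0015 0.0003 0.0131]
turn deg [-0.3  -0.77  0.3 ]
-0.065 808 -0.03309595934919903 0.03603737820255005
-0.061 731 -0.03317288369774786 0.036074905619640794
-0.057 647 -0.03324913887554901 0.036067674264387624
-0.053 599 -0.0331198830282992 0.03606648738535222
-0.049 406 -0.0331609470557537 0.036098412122794424
-0.045 129 -0.03325991260050017 0.03606075770298111
```

View pics/w3.png

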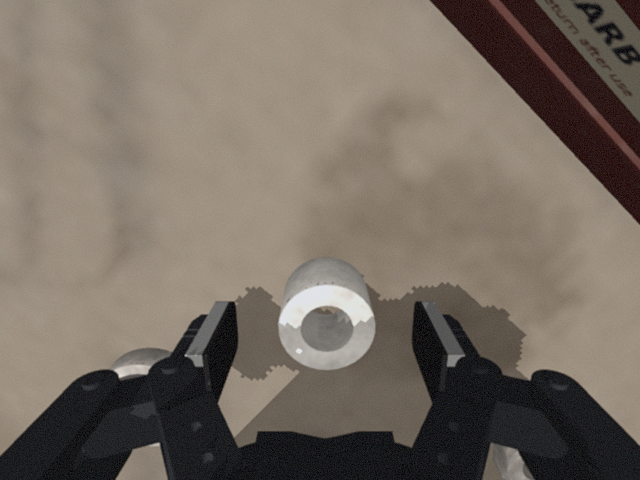

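Emit:
{"op": "drive_tool", "data": {"rows": [{"rx":-0.3,"ry":-0.7,"rz":0.3,"tx":0,"ty":0.0003,"tz":0.013,"jaw":0.07},{"rx":0,"ry":0,"rz":0,"tx":0,"ty":0,"tz":0.002,"jaw":0.07},{"rx":0,"ry":0,"rz":0,"tx":0,"ty":0,"tz":0,"jaw":0.03},{"rx":0,"ry":0,"rz":0,"tx":0,"ty":0,"tz":0,"jaw":0.03},{"rx":0,"ry":0,"rz":0,"tx":0,"ty":0,"tz":0,"jaw":0.03},{"rx":0,"ry":0,"rz":0,"tx":0,"ty":0,"tz":0,"jaw":0.03}]}}

```text
clock: 4.05
eef_pos: [0.5265, -0.0588, -0.0329]
ee_rot: [0.908, -0.419, 0.0, 0.0]
force: [0.4, 0.4, -1.4]
finger_gap: 0.0364
```

```bash
python3 - <<'E'
from h import *
c=cap('wrist','w4');s,R=st()
E
```

```text
t 4.1 p [ 0.5265 -0.0588 -0.0328] yaw -49.54 zax [ 1.e-04 -4.e-04 -1.e+00] F [ 0.   0.3 -0.6] gap 0.0365 q6 0.71
```

View pics/w4.png

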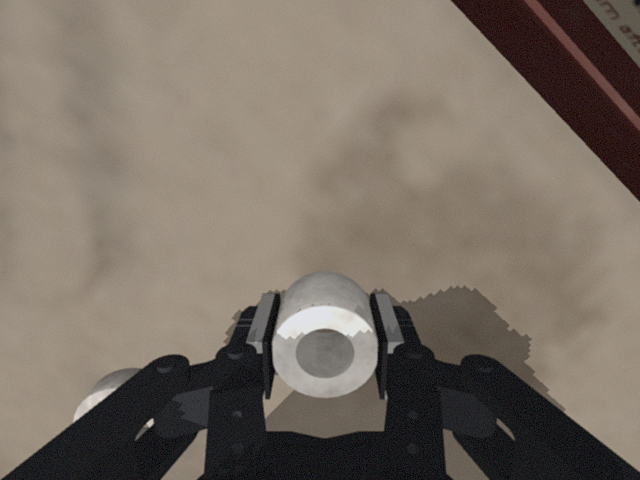

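Emit:
{"op": "drive_tool", "data": {"rows": [{"rx":0,"ry":0,"rz":0,"tx":0,"ty":0,"tz":-0.02,"jaw":0.03},{"rx":0,"ry":0,"rz":0,"tx":0,"ty":0,"tz":-0.04,"jaw":0.03},{"rx":0,"ry":0,"rz":0,"tx":0,"ty":0,"tz":-0.045,"jaw":0.03},{"rx":0,"ry":0,"rz":0,"tx":0,"ty":0,"tz":-0.03,"jaw":0.03},{"rx":0,"ry":0,"rz":0,"tx":-0.02,"ty":-0.02,"tz":0,"jaw":0.03},{"rx":0,"ry":0,"rz":0,"tx":-0.03,"ty":-0.031,"tz":0,"jaw":0.03},{"rx":0,"ry":0,"rz":0,"tx":-0.03,"ty":-0.031,"tz":0,"jaw":0.03},{"rx":0,"ry":0,"rz":0,"tx":-0.03,"ty":-0.031,"tz":0,"jaw":0.03}]}}

```text
clock: 4.9
eef_pos: [0.541, 0.0992, 0.1093]
ee_rot: [0.907, -0.422, 0.001, -0.0]
force: [0.2, -0.3, -0.5]
finger_gap: 0.0365
```

```bash
python3 - <<'E'
from h import *
delta((.561,.2765,.1),-49.5)
E
```

```text
t 4.9 p [0.541  0.0992 0.1093] yaw -49.95 zax [ 2.6e-03 -6.0e-04 -1.0e+00] F [ 0.2 -0.3 -0.5] gap 0.0365 q6 1.01
tool shift [-0.1229 -0.1294  0.0093]
turn deg [-0.09 -0.12 -0.45]
```

Emit:
{"op": "drive_tool", "data": {"rows": [{"rx":0,"ry":0,"rz":-0.4,"tx":-0.03,"ty":-0.02,"tz":-0.01,"jaw":0.03},{"rx":0,"ry":0,"rz":0,"tx":-0.03,"ty":-0.02,"tz":-0.01,"jaw":0.03},{"rx":0,"ry":0,"rz":0,"tx":-0.03,"ty":-0.02,"tz":-0.01,"jaw":0.03},{"rx":0,"ry":0,"rz":0,"tx":-0.025,"ty":-0.02,"tz":-0.01,"jaw":0.03},{"rx":0,"ry":0,"rz":0,"tx":0,"ty":0,"tz":0,"jaw":0.03}]}}

```text
clock: 5.4
eef_pos: [0.5252, 0.249, 0.1509]
ee_rot: [0.909, -0.417, 0.001, -0.001]
force: [0.4, -0.3, 0.1]
finger_gap: 0.0361
```

```bash
python3 - <<'E'
from h import *
c=cap('wrist','w5');delta((.561,.2765,.1),-49.5)
E
```

```text
t 5.45 p [0.5251 0.2475 0.1501] yaw -49.31 zax [ 2.2e-03 -1.0e-04 -1.0e+00] F [-0.7 -0.2 -1.2] gap 0.0362 q6 1.26
tool shift [ 0.0013 -0.046   0.0502]
turn deg [-0.09 -0.09  0.19]
```

View pics/w5.png

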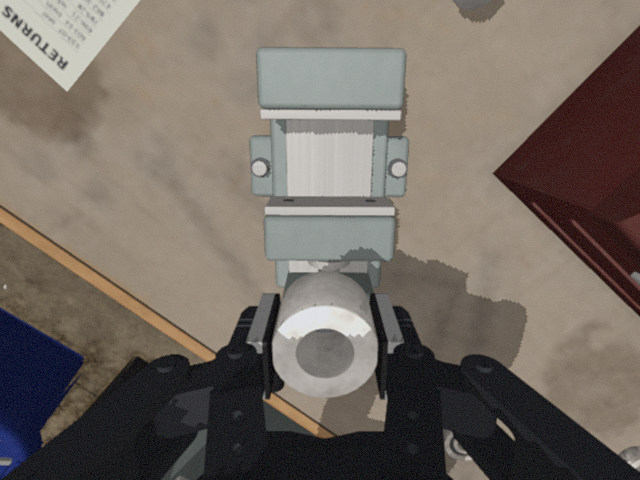

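Good view: fixed jaw at the top (rows 48–118), moving jaw at rows 205–260, spacer held level at (325,345). Next I'll refine the vise pose.

```bash
python3 - <<'E'
from h import *
c=dict(np.load('pics/w5.npz')); W=world(c); s,R=st()
def rect(u0,u1,v0,v1,nm):
    w=W[v0:v1,u0:u1].reshape(-1,3); Q=w[(w[:,2]>.068)&(w[:,2]<.082)]
    b=cv2.minAreaRect(Q[:,:2].astype(np.float32)); print(nm,len(Q),np.median(Q[:,2]).round(4),b); return Q,cv2.boxPoints(b)
A,a=rect(245,415,40,125,'fixed'); B,b=rect(255,400,195,265,'moving')
ang=np.radians(40.5)
for d in (39.5,40,40.5,41):
    t=np.radians(d); x=np.array([np.cos(t),np.sin(t)]); y=np.array([-x[1],x[0]])
    f=A[:,:2]@x; g=B[:,:2]@x; fy=A[:,:2]@y; gy=B[:,:2]@y
    print(d,'fixed x',np.percentile(f,[1,99]).round(4),'mov',np.percentile(g,[1,99]).round(4),'y',np.percentile(fy,[.5,99.5]).round(4),np.percentile(gy,[.5,99.5]).round(4))
    gx=np.percentile(f,.5)-.029; yy=np.mean(np.percentile(fy,[.5,99.5])); print('   gap centre',(gx*x+yy*y).round(4))
w=W[125:195,290:370].reshape(-1,3); print('bed z',np.nanmedian(w[:,2]))
L=(W-s['eef_pos'])@R
m=np.zeros(W.shape[:2],bool); m[300:400,272:380]=1; m&=(L[...,2]>-.075)&(L[...,2]<-.055)&(abs(L[...,0])<.0185); q=L[m]; 
(x0,y0),r=cv2.minEnclosingCircle(q[:,:2].astype(np.float32)); print('ring top tool',x0,y0,r,np.median(q[:,2]))
E
```

```text
t 5.45 p [0.5251 0.2475 0.1501] yaw -49.31 zax [ 2.2e-03 -1.0e-04 -1.0e+00] F [-0.7 -0.2 -1.2] gap 0.0362 q6 1.26
fixed 10522 0.0751 ((0.6016661524772644, 0.30755001306533813), (0.042134493589401245, 0.09246908873319626), 40.71052169799805)
moving 7256 0.0749 ((0.5251848697662354, 0.2426222562789917), (0.04410098120570183, 0.092170849442482), 40.345924377441406)
39.5 fixed x [0.6393 0.6801] mov [0.5403 0.5814] y [-0.1903 -0.1003] [-0.1916 -0.102 ]
   gap centre [0.5631 0.2758]
40 fixed x [0.638  0.6789] mov [0.539 0.58 ] y [-0.196  -0.1062] [-0.1965 -0.1068]
   gap centre [0.5634 0.2755]
40.5 fixed x [0.6367 0.6775] mov [0.5377 0.5786] y [-0.2017 -0.1119] [-0.2014 -0.1117]
   gap centre [0.5636 0.2752]
41 fixed x [0.6353 0.676 ] mov [0.5362 0.5773] y [-0.2075 -0.1176] [-0.2064 -0.1166]
   gap centre [0.5638 0.2747]
bed z 0.03042472636530375
ring top tool -0.0012908389326184988 -0.001113531063310802 0.020847447216510773 -0.0640656757766796
```

Emit:
{"op": "drive_tool", "data": {"rows": [{"rx":0,"ry":0,"rz":0.2,"tx":0.002,"ty":-0.023,"tz":0,"jaw":0.03},{"rx":0,"ry":0,"rz":0,"tx":0.0025,"ty":-0.023,"tz":0,"jaw":0.03},{"rx":0,"ry":0,"rz":0,"tx":0,"ty":0,"tz":0.03,"jaw":0.03},{"rx":0,"ry":0,"rz":0,"tx":0,"ty":0,"tz":0.02,"jaw":0.03},{"rx":0,"ry":0,"rz":0,"tx":0,"ty":0,"tz":0,"jaw":0.03}]}}

```text
clock: 5.95
eef_pos: [0.5648, 0.271, 0.098]
ee_rot: [0.908, -0.42, 0.001, 0.0]
force: [-0.5, 0.3, -0.5]
finger_gap: 0.0366
```

```bash
python3 - <<'E'
from h import *
delta((.563,.275,-.002),-49.5)
c=cap('scene','s6'); cv2.imwrite('pics/s6c.png',cv2.resize(c['pixels'][200:360,190:390,::-1],(800,640)[:2],interpolation=cv2.INTER_CUBIC)[:600])
E
```

```text
t 5.95 p [0.5648 0.271  0.098 ] yaw -49.62 zax [ 0.0024 -0.0014 -1.    ] F [-0.5  0.3 -0.5] gap 0.0366 q6 1.27
tool shift [-0.0045 -0.0011  0.1   ]
turn deg [-0.05 -0.15 -0.12]
```

View pics/s6c.png

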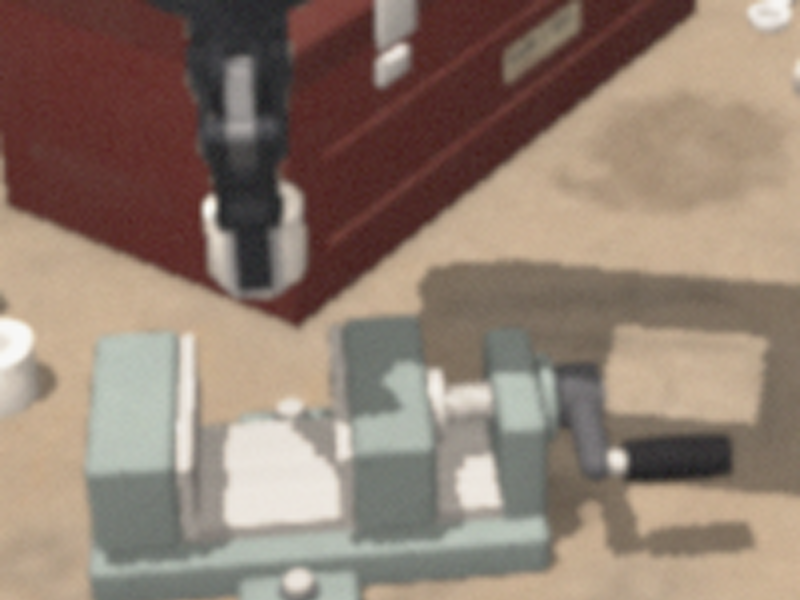

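Emit:
{"op": "drive_tool", "data": {"rows": [{"rx":0,"ry":-0.1,"rz":-0.1,"tx":-0.004,"ty":-0.001,"tz":0.01,"jaw":0.03},{"rx":0,"ry":0,"rz":0,"tx":0,"ty":0,"tz":0.025,"jaw":0.03},{"rx":0,"ry":0,"rz":0,"tx":0,"ty":0,"tz":0.02,"jaw":0.03},{"rx":0,"ry":0,"rz":0,"tx":0,"ty":0,"tz":0,"jaw":0.03}]}}

```text
clock: 6.4
eef_pos: [0.5648, 0.2745, 0.0463]
ee_rot: [0.908, -0.419, 0.003, -0.003]
force: [-1.4, 0.6, -0.7]
finger_gap: 0.0363
```

```bash
python3 - <<'E'
from h import *
delta((.563,.275,-.002),-49.5)
E
```

```text
t 6.4 p [0.5648 0.2745 0.0463] yaw -49.6 zax [ 0.0072  0.0027 -1.    ] F [-1.4  0.6 -0.7] gap 0.0363 q6 1.28
tool shift [-0.0017  0.0014  0.0483]
turn deg [-0.41 -0.15 -0.1 ]
```

Emit:
{"op": "drive_tool", "data": {"rows": [{"rx":-0.4,"ry":-0.1,"rz":0,"tx":-0.0015,"ty":0.0015,"tz":0.015,"jaw":0.03},{"rx":0,"ry":0,"rz":0,"tx":0,"ty":0,"tz":0.015,"jaw":0.03},{"rx":0,"ry":0,"rz":0,"tx":0,"ty":0,"tz":0.007,"jaw":0.03},{"rx":0,"ry":0,"rz":0,"tx":0,"ty":0,"tz":0,"jaw":0.03}]}}

```text
clock: 6.8
eef_pos: [0.5636, 0.2751, 0.0092]
ee_rot: [0.908, -0.419, 0.001, -0.001]
force: [-0.4, 0.6, -0.2]
finger_gap: 0.0364
```

```bash
python3 - <<'E'
from h import *
delta((.563,.275,-.002),-49.5); cap('wrist','w7')
E
```

```text
t 6.8 p [0.5636 0.2751 0.0092] yaw -49.6 zax [ 3.e-03  5.e-04 -1.e+00] F [-0.4  0.6 -0.2] gap 0.0364 q6 1.28
tool shift [-0.0003  0.0005  0.0112]
turn deg [-0.15 -0.09 -0.1 ]
```

View pics/w7.png

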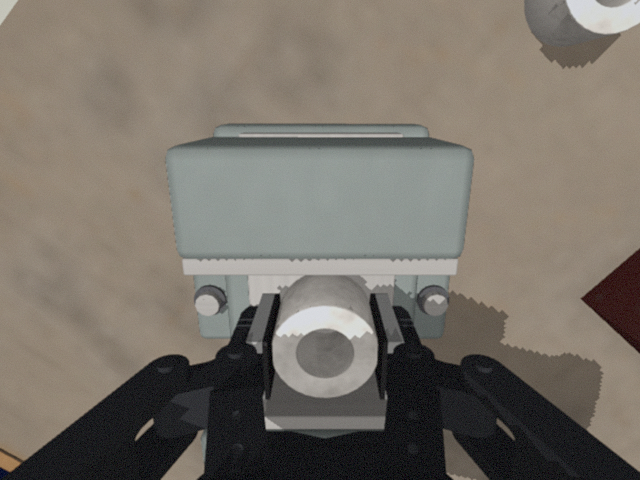

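Emit:
{"op": "drive_tool", "data": {"rows": [{"rx":-0.1,"ry":-0.1,"rz":0,"tx":0,"ty":0,"tz":0.009,"jaw":0.03},{"rx":0,"ry":0,"rz":0,"tx":0,"ty":0,"tz":0.001,"jaw":0.03},{"rx":0,"ry":0,"rz":0,"tx":0,"ty":0,"tz":0,"jaw":0.03}]}}

```text
clock: 7.15
eef_pos: [0.5645, 0.2755, 0.0002]
ee_rot: [0.908, -0.419, 0.001, -0.001]
force: [0.1, 0.7, -0.6]
finger_gap: 0.0366
```

Emit:
{"op": "drive_tool", "data": {"rows": [{"rx":-0.1,"ry":0,"rz":0,"tx":0,"ty":0.0005,"tz":0.002,"jaw":0.03},{"rx":0,"ry":0,"rz":0,"tx":0,"ty":0,"tz":0.001,"jaw":0.03}]}}

```text
clock: 7.35
eef_pos: [0.5643, 0.2752, -0.0026]
ee_rot: [0.908, -0.419, 0.001, -0.001]
force: [-0.5, 0.5, -0.7]
finger_gap: 0.0366
```

Emit:
{"op": "drive_tool", "data": {"rows": [{"rx":0,"ry":0,"rz":0,"tx":0,"ty":0,"tz":0.0012,"jaw":0.03},{"rx":0,"ry":0,"rz":0,"tx":0,"ty":0,"tz":0,"jaw":0.03}]}}

```text
clock: 7.55
eef_pos: [0.5646, 0.2754, -0.0029]
ee_rot: [0.908, -0.419, 0.001, -0.001]
force: [-0.1, -0.2, -1.2]
finger_gap: 0.0364
```

Emit:
{"op": "drive_tool", "data": {"rows": [{"rx":0,"ry":0,"rz":0,"tx":0,"ty":0,"tz":0.0006,"jaw":0.03},{"rx":0,"ry":0,"rz":0,"tx":0,"ty":0,"tz":0,"jaw":0.045},{"rx":0,"ry":0,"rz":0,"tx":0,"ty":0,"tz":0,"jaw":0.06},{"rx":0,"ry":0,"rz":0,"tx":0,"ty":0,"tz":0,"jaw":0.06}]}}

```text
clock: 7.95
eef_pos: [0.5649, 0.2755, -0.0032]
ee_rot: [0.908, -0.419, 0.001, -0.001]
force: [-0.6, -0.4, -0.1]
finger_gap: 0.0601
```

Emit:
{"op": "drive_tool", "data": {"rows": [{"rx":0,"ry":0,"rz":0,"tx":0,"ty":0,"tz":-0.02,"jaw":0.06},{"rx":0,"ry":0,"rz":0,"tx":0,"ty":0,"tz":-0.04,"jaw":0.06},{"rx":0,"ry":0,"rz":0,"tx":0,"ty":0,"tz":-0.05,"jaw":0.06},{"rx":0,"ry":0,"rz":0,"tx":0,"ty":0.02,"tz":-0.03,"jaw":0.06},{"rx":0,"ry":0,"rz":0,"tx":0,"ty":0.04,"tz":0,"jaw":0.06},{"rx":0,"ry":0,"rz":0,"tx":0,"ty":0,"tz":0,"jaw":0.06}]}}

```text
clock: 8.55
eef_pos: [0.5165, 0.2351, 0.1404]
ee_rot: [0.908, -0.419, -0.0, 0.0]
force: [-0.2, 0.2, -0.4]
finger_gap: 0.0602
```

```bash
python3 - <<'E'
from h import *
c=cap('wrist','w8');s,R=st(); 
W=world(c); t=np.radians(40.5); x=np.array([np.cos(t),np.sin(t)]); y=np.array([-x[1],x[0]])
d=(W[...,:2]-[.5635,.275]); X=d@x; Y=d@y
m=(abs(X)<.028)&(abs(Y)<.04)&(W[...,2]>.052)&(W[...,2]<.066); 
(a,b),r=cv2.minEnclosingCircle(np.c_[X[m],Y[m]].astype(np.float32)); print('ring in vise',a,b,r,'z',np.median(W[m][:,2]))
E
```

```text
t 8.6 p [0.518  0.2361 0.1409] yaw -49.57 zax [ 1.1e-03  5.0e-04 -1.0e+00] F [0.3 0.8 0.8] gap 0.0603 q6 1.25
ring in vise -0.014852440916001797 0.001483191386796534 0.03530973941087723 z 0.06028118784450075
```

View pics/w8.png

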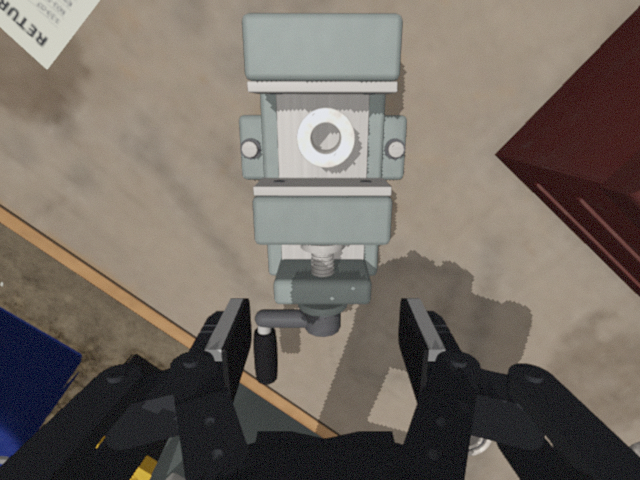

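Spacer stands flat on the bed between the jaws at (326,138), top at z 0.060. The crank grip is at (265,355), on the +y side. Now the grip measurement.

```bash
python3 - <<'E'
from h import *
c=dict(np.load('pics/w8.npz')); W=world(c); s,R=st()
t=np.radians(40.5); x=np.array([np.cos(t),np.sin(t)]); y=np.array([-x[1],x[0]])
O=np.array([.5635,.275])-.166*x; print('crank axis',O.round(4))
d=W[...,:2]-O; X=d@x; Y=d@y; Z=W[...,2]
k=np.zeros(X.shape,bool); k[325:392,248:282]=1
k&=(Z>.045)&(Z<.085)
print(k.sum(),'X',np.percentile(X[k],[1,50,99]).round(4),'Y',np.percentile(Y[k],[1,50,99]).round(4),'Z',np.percentile(Z[k],[5,50,98]).round(4))
print(np.degrees(Rn.from_quat(s['ee_rot']).as_euler('xyz')))
xc=0; 
for yc in [.045]:
    g=O+xc*x+yc*y; print('grip xy',g)
k2=np.zeros(X.shape,bool); k2[300:335,305:345]=1; k2&=(Z>.05)&(Z<.09); print('hub Y',np.percentile(Y[k2],[2,98]),np.percentile(Z[k2],98),'X',np.percentile(X[k2],[2,98]))
E
```

```text
t 8.6 p [0.518  0.2361 0.1409] yaw -49.57 zax [ 1.1e-03  5.0e-04 -1.0e+00] F [0.3 0.8 0.8] gap 0.0603 q6 1.25
crank axis [0.4373 0.1672]
1340 X [-0.021   0.0065  0.0309] Y [0.0345 0.044  0.0541] Z [0.0598 0.0652 0.0679]
[-1.79935404e+02 -2.05186287e-02 -4.95713684e+01]
grip xy [0.40804745 0.20140989]
hub Y [-0.01408092  0.01258383] 0.07730817034767333 X [0.02724799 0.05595868]
```

```bash
python3 - <<'E'
from h import *
delta((.4053,.2001,.09),-49.5)
E
```

```text
t 8.6 p [0.518  0.2361 0.1409] yaw -49.57 zax [ 1.1e-03  5.0e-04 -1.0e+00] F [0.3 0.8 0.8] gap 0.0603 q6 1.25
tool shift [-0.0457  0.1092  0.0508]
turn deg [-0.06 -0.02 -0.07]
```

Emit:
{"op": "drive_tool", "data": {"rows": [{"rx":0,"ry":0,"rz":0,"tx":-0.015,"ty":0.035,"tz":0,"jaw":0.05},{"rx":0,"ry":0,"rz":0,"tx":-0.015,"ty":0.037,"tz":0.01,"jaw":0.05},{"rx":0,"ry":0,"rz":0,"tx":-0.015,"ty":0.037,"tz":0.02,"jaw":0.05},{"rx":0,"ry":0,"rz":0,"tx":0,"ty":0,"tz":0.02,"jaw":0.05},{"rx":0,"ry":0,"rz":0,"tx":0,"ty":0,"tz":0,"jaw":0.05}]}}

```text
clock: 9.1
eef_pos: [0.404, 0.1997, 0.088]
ee_rot: [0.908, -0.419, 0.0, -0.0]
force: [0.1, -0.4, -0.3]
finger_gap: 0.0502
```

```bash
python3 - <<'E'
from h import *
delta((.4053,.2001,.006),-49.5); cap('wrist','w9')
E
```

```text
t 9.1 p [0.404  0.1997 0.088 ] yaw -49.59 zax [ 8.e-04  7.e-04 -1.e+00] F [ 0.1 -0.4 -0.3] gap 0.0502 q6 1.27
tool shift [ 0.0006 -0.0012  0.082 ]
turn deg [-0.06 -0.   -0.09]
```

View pics/w9.png

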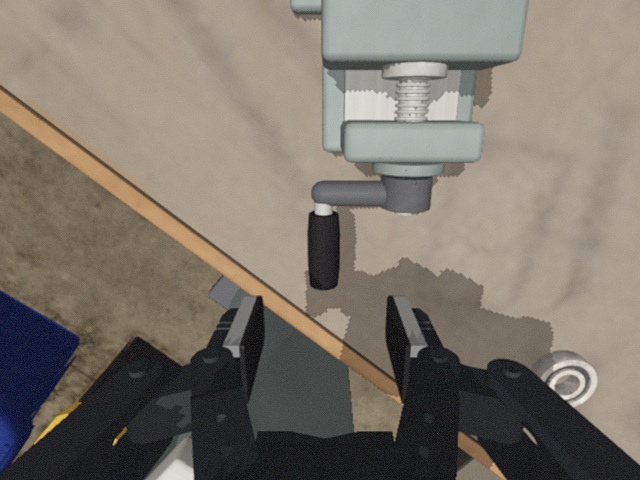

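Emit:
{"op": "drive_tool", "data": {"rows": [{"rx":0,"ry":0,"rz":0,"tx":0.0005,"ty":-0.001,"tz":0.025,"jaw":0.05},{"rx":0,"ry":0,"rz":0,"tx":0,"ty":0,"tz":0.025,"jaw":0.05},{"rx":0,"ry":0,"rz":0,"tx":0,"ty":0,"tz":0.015,"jaw":0.05},{"rx":0,"ry":0,"rz":0,"tx":0,"ty":0,"tz":0,"jaw":0.05}]}}

```text
clock: 9.55
eef_pos: [0.4101, 0.2023, 0.0267]
ee_rot: [0.908, -0.419, 0.002, -0.002]
force: [0.3, 0.3, -0.2]
finger_gap: 0.0498
```

```bash
python3 - <<'E'
from h import *
delta((.4053,.2001,.006),-49.5); cap('wrist','w10')
E
```

```text
t 9.55 p [0.4101 0.2023 0.0267] yaw -49.59 zax [ 0.0048  0.0025 -1.    ] F [ 0.3  0.3 -0.2] gap 0.0498 q6 1.27
tool shift [-0.0015  0.0053  0.0207]
turn deg [-0.3  -0.07 -0.09]
```

View pics/w10.png

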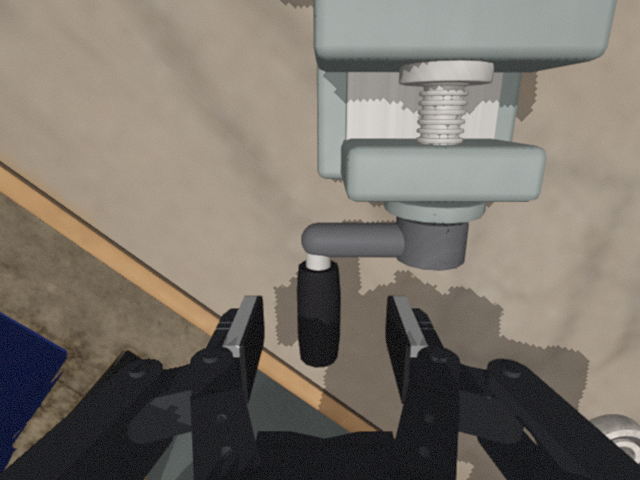

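Emit:
{"op": "drive_tool", "data": {"rows": [{"rx":-0.3,"ry":0,"rz":0,"tx":-0.0015,"ty":0.006,"tz":0.006,"jaw":0.05},{"rx":0,"ry":0,"rz":0,"tx":0,"ty":0.001,"tz":0.01,"jaw":0.05},{"rx":0,"ry":0,"rz":0,"tx":0,"ty":0.001,"tz":0.004,"jaw":0.05},{"rx":0,"ry":0,"rz":0,"tx":0,"ty":0,"tz":0,"jaw":0.05}]}}

```text
clock: 10.0
eef_pos: [0.4048, 0.1989, 0.0094]
ee_rot: [0.908, -0.419, 0.002, -0.001]
force: [-0.5, 0.5, -0.4]
finger_gap: 0.0499
```

```bash
python3 - <<'E'
from h import *
delta((.4053,.2001,.006),-49.5); cap('wrist','w11')
E
```

```text
t 10.0 p [0.4048 0.1989 0.0094] yaw -49.59 zax [ 4.8e-03  6.0e-04 -1.0e+00] F [-0.5  0.5 -0.4] gap 0.0499 q6 1.27
tool shift [-0.0006 -0.0012  0.0034]
turn deg [-0.23 -0.15 -0.09]
```

View pics/w11.png

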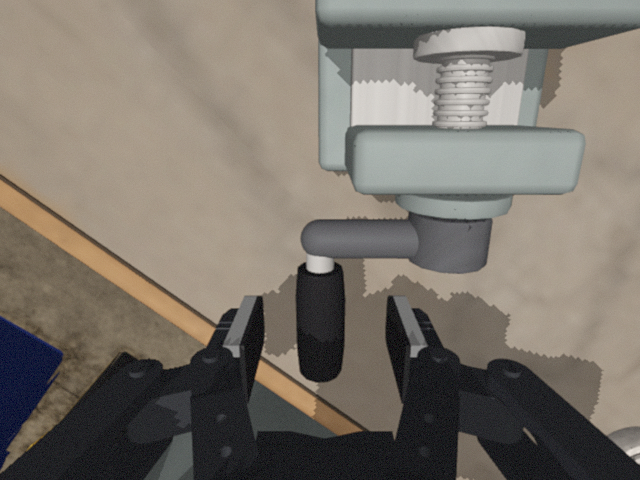

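Emit:
{"op": "drive_tool", "data": {"rows": [{"rx":-0.2,"ry":-0.1,"rz":0,"tx":-0.0005,"ty":0,"tz":0.003,"jaw":0.05},{"rx":0,"ry":0,"rz":0,"tx":0,"ty":0,"tz":0,"jaw":0.01},{"rx":0,"ry":0,"rz":0,"tx":0,"ty":0,"tz":0,"jaw":0.01},{"rx":0,"ry":0,"rz":0,"tx":0,"ty":0,"tz":0,"jaw":0.01},{"rx":0,"ry":0,"rz":0,"tx":0,"ty":0,"tz":0,"jaw":0.01}]}}

```text
clock: 10.55
eef_pos: [0.4038, 0.2009, 0.0069]
ee_rot: [0.908, -0.419, -0.001, -0.001]
force: [2.3, -2.1, -1.6]
finger_gap: 0.0159
```

```bash
python3 - <<'E'
from h import *
st(); cap('wrist','w12')
E
```

```text
t 10.55 p [0.4038 0.2009 0.0069] yaw -49.58 zax [-8.0e-04  2.9e-03 -1.0e+00] F [ 2.3 -2.1 -1.6] gap 0.0159 q6 1.27
```

View pics/w12.png

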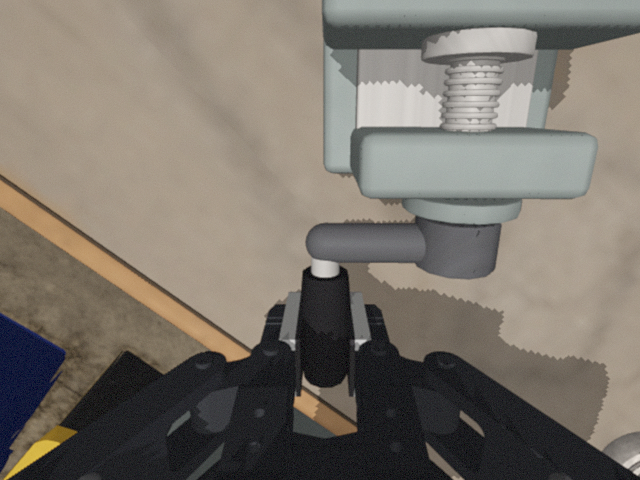

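Emit:
{"op": "drive_tool", "data": {"rows": [{"rx":0,"ry":0,"rz":0,"tx":0.001,"ty":0,"tz":-0.009,"jaw":0.01},{"rx":0,"ry":0,"rz":0,"tx":0.0026,"ty":0,"tz":-0.0086,"jaw":0.01},{"rx":0,"ry":0,"rz":0,"tx":0.0043,"ty":0,"tz":-0.008,"jaw":0.01}]}}

```text
clock: 10.9
eef_pos: [0.4086, 0.1951, 0.0325]
ee_rot: [0.908, -0.419, -0.002, -0.001]
force: [4.7, 1.6, -8.2]
finger_gap: 0.0163
```

```bash
cat >> h.py <<'E'
def crank(yo=.0025,zc=.0064):
    s,R=st(); t=np.radians(40.5); x=np.array([np.cos(t),np.sin(t)]); y=np.array([-x[1],x[0]])
    O=np.array([.4373,.1672]); d=s['eef_pos'][:2]-O; X=d@x;Y=d@y-yo;Z=s['eef_pos'][2]-zc
    a=np.arctan2(Z,Y); print('X',X.round(4),'Y',Y.round(4),'Z',Z.round(4),'r',np.hypot(Y,Z).round(4),'a',a.round(3)); f=s['force']
    print('Fx,Fy,Fz vise',(f[:2]@x).round(1),(f[:2]@y).round(1),f[2].round(1),'tang',(-np.sin(a)*(f[:2]@y)+np.cos(a)*f[2]).round(1),'rad',(np.cos(a)*(f[:2]@y)+np.sin(a)*f[2]).round(1))
    p=np.array([Y,Z])
    for k in range(1,5):
        b=a+.2*k; q=.045*np.array([np.cos(b),np.sin(b)]); print('a',b.round(2),'tx',(-(q-p)[0]).round(4),'tz',(-(q-p)[1]).round(4)); p=q
    Rt=Rn.from_euler('z',-49.5,degrees=True).as_matrix()@np.diag([1,-1,-1.]); print('turn',np.degrees(Rn.from_matrix(R.T@Rt).as_rotvec()).round(2))
E
python3 -c "from h import *;crank()"
```

```text
t 10.9 p [0.4086 0.1951 0.0325] yaw -49.54 zax [-0.0019  0.0036 -1.    ] F [ 4.7  1.6 -8.2] gap 0.0163 q6 1.25
X -0.0037 Y 0.0373 Z 0.0261 r 0.0456 a 0.61
Fx,Fy,Fz vise 4.6 -1.8 -8.2 tang -5.7 rad -6.2
a 0.81 tx 0.0063 tz -0.0065
a 1.01 tx 0.0071 tz -0.0055
a 1.21 tx 0.008 tz -0.004
a 1.41 tx 0.0087 tz -0.0023
turn [-0.05  0.23 -0.04]
```

Turning with about 6 N of tangential force.

Emit:
{"op": "drive_tool", "data": {"rows": [{"rx":0,"ry":0.2,"rz":0,"tx":0.0063,"ty":0,"tz":-0.0065,"jaw":0.01},{"rx":0,"ry":0,"rz":0,"tx":0.0071,"ty":0,"tz":-0.0055,"jaw":0.01},{"rx":0,"ry":0,"rz":0,"tx":0.008,"ty":0,"tz":-0.004,"jaw":0.01},{"rx":0,"ry":0,"rz":0,"tx":0.0087,"ty":0,"tz":-0.0023,"jaw":0.01}]}}

```text
clock: 11.3
eef_pos: [0.4294, 0.1707, 0.0524]
ee_rot: [0.908, -0.419, 0.0, -0.001]
force: [7.0, 7.9, -19.7]
finger_gap: 0.0158
```

```bash
python3 -c "from h import *;crank();cap('scene','s13')"
```

```text
t 11.3 p [0.4294 0.1707 0.0524] yaw -49.52 zax [ 7.0e-04  1.5e-03 -1.0e+00] F [  7.    7.9 -19.7] gap 0.0158 q6 1.19
X -0.0038 Y 0.0053 Z 0.046 r 0.0463 a 1.456
Fx,Fy,Fz vise 10.5 1.5 -19.7 tang -3.7 rad -19.4
a 1.66 tx 0.0091 tz 0.0012
a 1.86 tx 0.0088 tz 0.0017
a 2.06 tx 0.0083 tz 0.0034
a 2.26 tx 0.0075 tz 0.005
turn [-0.09  0.04 -0.02]
```

View pics/s13.png

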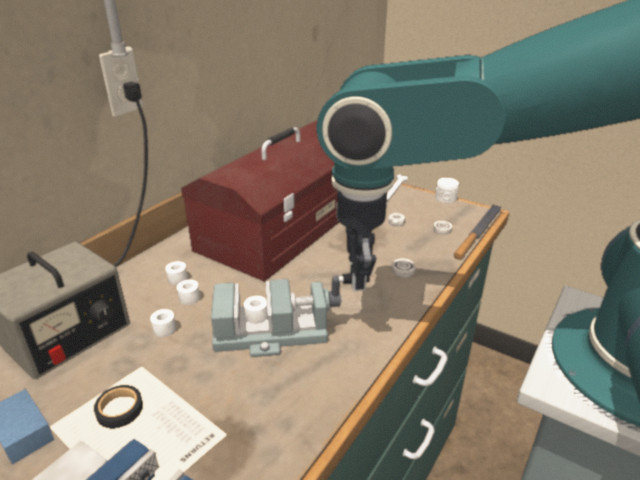

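Emit:
{"op": "drive_tool", "data": {"rows": [{"rx":0,"ry":0,"rz":0,"tx":0.0085,"ty":-0.0008,"tz":0.002,"jaw":0.01},{"rx":0,"ry":0,"rz":0,"tx":0.0088,"ty":0,"tz":0.0022,"jaw":0.01}]}}

```text
clock: 11.55
eef_pos: [0.4423, 0.1555, 0.0504]
ee_rot: [0.908, -0.419, 0.0, 0.0]
force: [-0.7, 10.2, -11.8]
finger_gap: 0.0161
```

```bash
python3 -c "from h import *;crank()"
```

```text
t 11.55 p [0.4423 0.1555 0.0504] yaw -49.55 zax [-2.e-04 -5.e-04 -1.e+00] F [ -0.7  10.2 -11.8] gap 0.0161 q6 1.15
X -0.0038 Y -0.0147 Z 0.044 r 0.0464 a 1.892
Fx,Fy,Fz vise 6.1 8.3 -11.8 tang -4.1 rad -13.8
a 2.09 tx 0.0078 tz 0.005
a 2.29 tx 0.0073 tz 0.0052
a 2.49 tx 0.0061 tz 0.0066
a 2.69 tx 0.0047 tz 0.0077
turn [ 0.03 -0.01 -0.05]
```

Emit:
{"op": "drive_tool", "data": {"rows": [{"rx":0,"ry":0,"rz":0,"tx":0.0075,"ty":-0.0005,"tz":0.005,"jaw":0.01},{"rx":0,"ry":0,"rz":0,"tx":0.007,"ty":0,"tz":0.0055,"jaw":0.01}]}}

```text
clock: 11.75
eef_pos: [0.4527, 0.143, 0.0409]
ee_rot: [0.908, -0.419, -0.0, 0.001]
force: [-3.8, 14.3, -9.1]
finger_gap: 0.0159
```

```bash
python3 -c "from h import *;crank()"
```

```text
t 11.75 p [0.4527 0.143  0.0409] yaw -49.59 zax [-1.2e-03 -9.0e-04 -1.0e+00] F [-3.8 14.3 -9.1] gap 0.0159 q6 1.12
X -0.004 Y -0.0309 Z 0.0345 r 0.0463 a 2.302
Fx,Fy,Fz vise 6.4 13.4 -9.1 tang -3.9 rad -15.7
a 2.5 tx 0.0052 tz 0.0076
a 2.7 tx 0.0046 tz 0.0077
a 2.9 tx 0.003 tz 0.0085
a 3.1 tx 0.0013 tz 0.0089
turn [ 0.09  0.   -0.09]
```

Emit:
{"op": "drive_tool", "data": {"rows": [{"rx":0,"ry":0,"rz":0,"tx":0.005,"ty":-0.0005,"tz":0.0076,"jaw":0.01},{"rx":0,"ry":0,"rz":0,"tx":0.0035,"ty":0,"tz":0.006,"jaw":0.01}]}}

```text
clock: 11.95
eef_pos: [0.4592, 0.1353, 0.0273]
ee_rot: [0.908, -0.42, -0.001, 0.001]
force: [-5.1, 11.6, -2.5]
finger_gap: 0.0163
```

```bash
python3 - <<'E'
from h import *
crank();c=cap('scene','s14'); cv2.imwrite('pics/s14c.png',cv2.resize(c['pixels'][250:360,190:390,::-1],(800,440),interpolation=cv2.INTER_CUBIC))
E
```

```text
t 11.95 p [0.4592 0.1353 0.0273] yaw -49.64 zax [-0.0022 -0.0011 -1.    ] F [-5.1 11.6 -2.5] gap 0.0163 q6 1.1
X -0.004 Y -0.041 Z 0.0209 r 0.046 a 2.669
Fx,Fy,Fz vise 3.7 12.2 -2.5 tang -3.3 rad -12.0
a 2.87 tx 0.0024 tz 0.0088
a 3.07 tx 0.0015 tz 0.0089
a 3.27 tx -0.0002 tz 0.009
a 3.47 tx -0.002 tz 0.0088
turn [ 0.14  0.03 -0.14]
```

View pics/s14c.png

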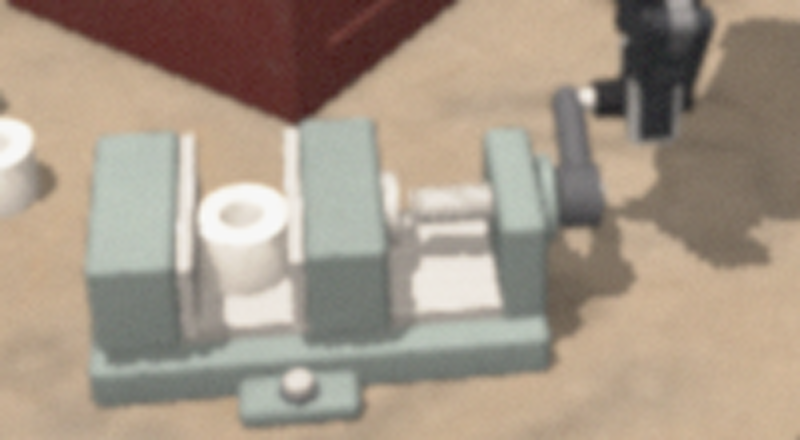

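Emit:
{"op": "drive_tool", "data": {"rows": [{"rx":0,"ry":0,"rz":0,"tx":0.001,"ty":-0.0003,"tz":0.0045,"jaw":0.01},{"rx":0,"ry":0,"rz":0,"tx":0.001,"ty":0,"tz":0.0045,"jaw":0.01}]}}

```text
clock: 12.2
eef_pos: [0.4614, 0.133, 0.0184]
ee_rot: [0.908, -0.42, -0.001, 0.001]
force: [-13.3, 3.4, 20.1]
finger_gap: 0.0161
```

```bash
python3 -c "from h import *;crank()"
```

```text
t 12.2 p [0.4614 0.133  0.0184] yaw -49.66 zax [-0.0024 -0.0015 -1.    ] F [-13.3   3.4  20.1] gap 0.0161 q6 1.1
X -0.0039 Y -0.0442 Z 0.012 r 0.0458 a 2.877
Fx,Fy,Fz vise -7.9 11.3 20.1 tang -22.3 rad -5.6
a 3.08 tx 0.0007 tz 0.0091
a 3.28 tx -0.0003 tz 0.009
a 3.48 tx -0.0021 tz 0.0087
a 3.68 tx -0.0038 tz 0.0081
turn [ 0.16  0.02 -0.16]
```

Emit:
{"op": "drive_tool", "data": {"rows": [{"rx":0,"ry":0,"rz":0,"tx":0.0002,"ty":0,"tz":0.0015,"jaw":0.01},{"rx":0,"ry":0,"rz":0,"tx":0,"ty":0,"tz":0,"jaw":0.01}]}}

```text
clock: 12.4
eef_pos: [0.4614, 0.133, 0.0183]
ee_rot: [0.908, -0.42, -0.002, 0.001]
force: [-12.2, 4.0, 12.3]
finger_gap: 0.0159
```

```bash
python3 - <<'E'
from h import *
crank();c=cap('scene','s15'); cv2.imwrite('pics/s15c.png',cv2.resize(c['pixels'][250:360,190:390,::-1],(800,440),interpolation=cv2.INTER_CUBIC))
E
```

```text
t 12.4 p [0.4614 0.133  0.0183] yaw -49.66 zax [-4.1e-03 -3.0e-04 -1.0e+00] F [-12.2   4.   12.3] gap 0.0159 q6 1.09
X -0.0039 Y -0.0442 Z 0.0119 r 0.0457 a 2.878
Fx,Fy,Fz vise -6.7 11.0 12.3 tang -14.7 rad -7.4
a 3.08 tx 0.0007 tz 0.0091
a 3.28 tx -0.0003 tz 0.009
a 3.48 tx -0.0021 tz 0.0087
a 3.68 tx -0.0038 tz 0.0081
turn [ 0.19  0.14 -0.16]
```

View pics/s15c.png

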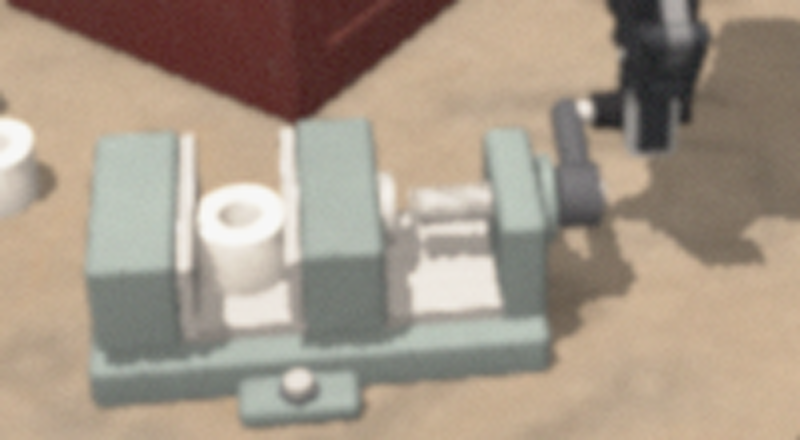

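```bash
python3 - <<'E'
from h import *
t=np.radians(40.5); x=np.array([np.cos(t),np.sin(t)]); y=np.array([-x[1],x[0]])
for n in ['scene0','s14','s15']:
    W=world(dict(np.load(f'pics/{n}.npz'))); d=W[...,:2]-[.5635,.275]; X=d@x; Y=d@y; Z=W[...,2]
    k=(abs(Y)<.03)&(abs(Z-.0745)<.004)
    f=X[k&(X>.015)&(X<.09)]; g=X[k&(X<.012)&(X>-.085)]
    r=(abs(Y)<.03)&(Z<.064)&(Z>.056)&(X>-.03)&(X<.035)
    print(n,np.percentile(f,[1,99]).round(4),np.percentile(g,[1,99]).round(4), 'gap',(np.percentile(f,1)-np.percentile(g,99)).round(4),'ring',np.percentile(X[r],[2,50,98]).round(4),np.percentile(Y[r],[2,98]).round(4))
E
```

```text
scene0 [0.0285 0.0691] [-0.0739 -0.0303] gap 0.0588 ring [-0.0296  0.028   0.0282] [-0.0285  0.0166]
s14 [0.0286 0.0692] [-0.0552 -0.011 ] gap 0.0397 ring [-0.0084  0.0097  0.028 ] [-0.0179  0.019 ]
s15 [0.0285 0.0693] [-0.0535 -0.0094] gap 0.0379 ring [-0.0072  0.0112  0.028 ] [-0.0197  0.0196]
```

The gap is now 37.9 mm, so the jaws are on the spacer. One firmer push.

Emit:
{"op": "drive_tool", "data": {"rows": [{"rx":0,"ry":0,"rz":0,"tx":0.0005,"ty":0,"tz":0.005,"jaw":0.01}]}}

```text
clock: 12.55
eef_pos: [0.4619, 0.1326, 0.0152]
ee_rot: [0.908, -0.42, -0.002, 0.001]
force: [-18.6, -2.9, 33.4]
finger_gap: 0.0158
```

```bash
python3 -c "from h import *;crank()"
```

```text
t 12.55 p [0.4619 0.1326 0.0152] yaw -49.64 zax [-3.9e-03 -1.0e-04 -1.0e+00] F [-18.6  -2.9  33.4] gap 0.0158 q6 1.09
X -0.0037 Y -0.0448 Z 0.0088 r 0.0456 a 2.948
Fx,Fy,Fz vise -16.0 9.9 33.4 tang -34.7 rad -3.3
a 3.15 tx 0.0002 tz 0.0091
a 3.35 tx -0.001 tz 0.0089
a 3.55 tx -0.0027 tz 0.0086
a 3.75 tx -0.0044 tz 0.0079
turn [ 0.18  0.14 -0.14]
```

Emit:
{"op": "drive_tool", "data": {"rows": [{"rx":0,"ry":0,"rz":0,"tx":0,"ty":0,"tz":0,"jaw":0.01},{"rx":0,"ry":0,"rz":0,"tx":0,"ty":0,"tz":0,"jaw":0.045},{"rx":0,"ry":0,"rz":0,"tx":0,"ty":0,"tz":0,"jaw":0.045},{"rx":0,"ry":0,"rz":0,"tx":0,"ty":0,"tz":0,"jaw":0.045}]}}

```text
clock: 12.95
eef_pos: [0.4627, 0.132, 0.0169]
ee_rot: [0.908, -0.42, -0.001, 0.001]
force: [-0.4, 0.5, -0.4]
finger_gap: 0.0449
```

```bash
python3 -c "from h import *;crank();cap('wrist','w16')"
```

```text
t 12.95 p [0.4627 0.132  0.0169] yaw -49.62 zax [-3.2e-03 -3.0e-04 -1.0e+00] F [-0.4  0.5 -0.4] gap 0.0449 q6 1.09
X -0.0035 Y -0.0457 Z 0.0105 r 0.0469 a 2.916
Fx,Fy,Fz vise -0.0 0.6 -0.4 tang 0.2 rad -0.7
a 3.12 tx -0.0007 tz 0.0093
a 3.32 tx -0.0007 tz 0.009
a 3.52 tx -0.0024 tz 0.0086
a 3.72 tx -0.0041 tz 0.008
turn [ 0.15  0.11 -0.12]
```

View pics/w16.png

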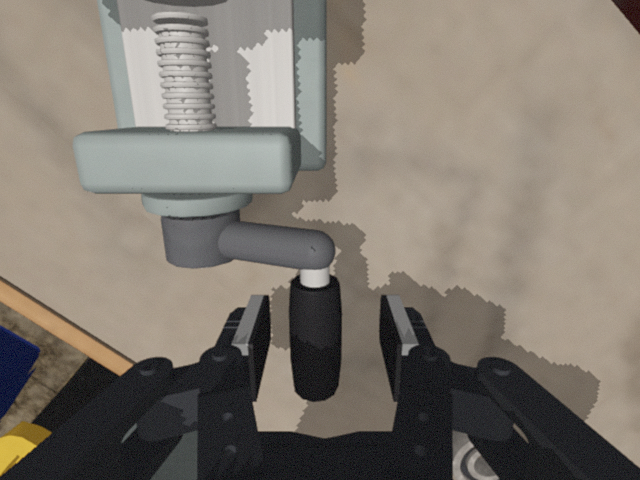

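The fingers are open and clear on both sides of the grip. I'll retreat straight up.

Emit:
{"op": "drive_tool", "data": {"rows": [{"rx":0,"ry":0,"rz":0,"tx":0,"ty":0,"tz":-0.02,"jaw":0.045},{"rx":0,"ry":0,"rz":0,"tx":0,"ty":0,"tz":-0.04,"jaw":0.045},{"rx":0,"ry":0,"rz":0,"tx":0,"ty":0,"tz":-0.045,"jaw":0.045},{"rx":0,"ry":0,"rz":0,"tx":0,"ty":0,"tz":-0.04,"jaw":0.045},{"rx":0,"ry":0,"rz":0,"tx":0,"ty":0,"tz":0,"jaw":0.045}]}}

```text
clock: 13.5
eef_pos: [0.4625, 0.1311, 0.165]
ee_rot: [0.908, -0.42, -0.003, 0.002]
force: [-0.1, 0.6, -0.4]
finger_gap: 0.045
```

```bash
python3 - <<'E'
from h import *
st(); c=cap('scene','s17'); w=cap('wrist','w17')
cv2.imwrite('pics/s17c.png',cv2.resize(c['pixels'][250:360,190:390,::-1],(800,440),interpolation=cv2.INTER_CUBIC))
t=np.radians(40.5); x=np.array([np.cos(t),np.sin(t)]); y=np.array([-x[1],x[0]])
for q in (c,w):
    W=world(q); d=W[...,:2]-[.5635,.275]; X=d@x; Y=d@y; Z=W[...,2]
    k=(abs(Y)<.03)&(abs(Z-.0745)<.004)
    f=X[k&(X>.015)&(X<.09)]; g=X[k&(X<.012)&(X>-.085)]
    r=(abs(Y)<.03)&(Z<.064)&(Z>.056)&(X>-.008)&(X<.028)
    print('gap',np.percentile(f,1)-np.percentile(g,99),'ring',X[r].min(),X[r].max(),Y[r].min(),Y[r].max(),np.median(Z[r]))
    O=np.array([.4373,.1672]);d=W[...,:2]-O; X=d@x; Y=d@y
    k=(abs(X)<.018)&(abs(Y+.043)<.015)&(Z>.04)&(Z<.11); print('grip Y',np.median(Y[k]),'ztop',np.percentile(Z[k],97),k.sum())
E
```

```text
t 13.5 p [0.4625 0.1311 0.165 ] yaw -49.65 zax [-0.0065 -0.0021 -1.    ] F [-0.1  0.6 -0.4] gap 0.045 q6 1.09
gap 0.0390243466051347 ring -0.007229159840680997 0.027995691458282113 -0.027082695617653554 0.026827657052457415 0.0596332458371239
grip Y -0.03276971958760899 ztop 0.08388144521616847 211Traceback (most recent call last):
  File "<stdin>", line 10, in <module>
    return _quantile_unchecked(
        a, q, axis, out, overwrite_input, method, keepdims, weights)
    return _ureduce(a,
                    func=_quantile_ureduce_func,
    ...<5 lines>...
                    overwrite_input=overwrite_input,
                    method=method)
    r = func(a, **kwargs)
    result = _quantile(arr,
                       quantiles=q,
    ...<2 lines>...
                       out=out,
                       weights=wgt)
    slices_having_nans = np.isnan(arr[-1, ...])
                                  ~~~^^^^^^^^^
IndexError: index -1 is out of bounds for axis 0 with size 0
```

View pics/s17c.png

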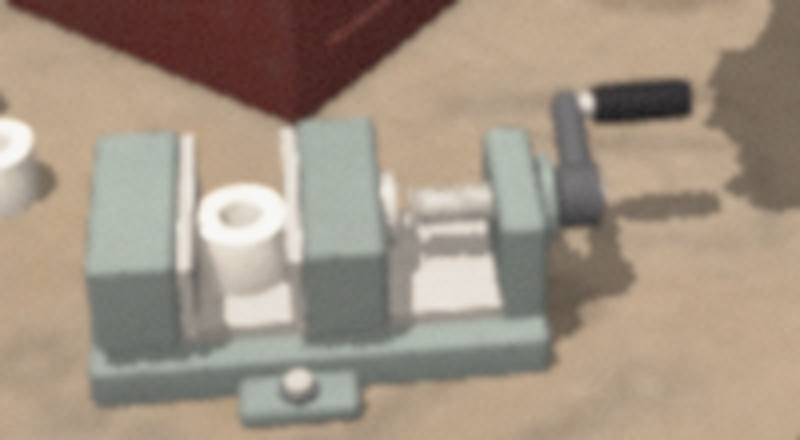

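View pics/w17.png

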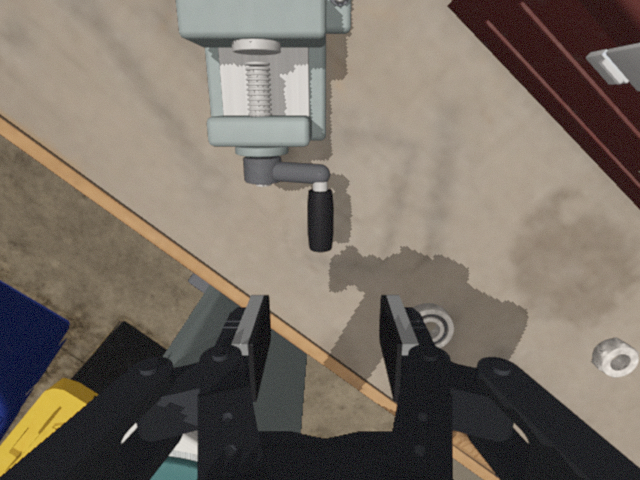

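```bash
python3 - <<'E'
from h import *
t=np.radians(40.5); x=np.array([np.cos(t),np.sin(t)]); y=np.array([-x[1],x[0]]); O=np.array([.4373,.1672])
for n,(u0,u1,v0,v1) in {'w8':(250,282,330,385),'w9':(305,342,215,290),'w17':(305,335,188,250),'w16':(285,345,280,400)}.items():
    W=world(dict(np.load(f'pics/{n}.npz')))[v0:v1,u0:u1].reshape(-1,3); d=W[:,:2]-O; X=d@x; Y=d@y; Z=W[:,2]
    k=(Z>.045)&(Z<.11)&(abs(X)<.018)
    def res(p): return np.hypot(Y[k]-p[0],Z[k]-p[1])-.009
    r=least_squares(res,[np.median(Y[k]),np.median(Z[k])-.007],loss='soft_l1',f_scale=.001); yc,zc=r.x
    print(n,k.sum(),'grip Y,Z',r.x.round(4),'r',np.hypot(yc,zc-.058).round(4),'a',np.arctan2(zc-.058,yc).round(3),'value',(np.arctan2(zc-.058,yc)+.35).round(3),'rms',np.sqrt(np.mean(r.fun**2)).round(4))
E
```

```text
w8 932 grip Y,Z [0.0456 0.0583] r 0.0456 a 0.006 value 0.356 rms 0.0005
w9 1901 grip Y,Z [0.0456 0.0583] r 0.0456 a 0.007 value 0.357 rms 0.0005
w17 1283 grip Y,Z [-0.0415  0.0745] r 0.0447 a 2.763 value 3.113 rms 0.0006
w16 4547 grip Y,Z [-0.0415  0.0745] r 0.0447 a 2.762 value 3.112 rms 0.0005
```

Emit:
{"op": "drive_tool", "data": {"rows": [{"rx":0.1,"ry":0.3,"rz":0,"tx":-0.02,"ty":-0.035,"tz":0,"jaw":0.045},{"rx":0,"ry":0,"rz":0,"tx":-0.02,"ty":-0.04,"tz":0,"jaw":0.045},{"rx":0,"ry":0,"rz":0,"tx":0,"ty":-0.04,"tz":0,"jaw":0.045},{"rx":0,"ry":0,"rz":0,"tx":0,"ty":0,"tz":0,"jaw":0.045}]}}

```text
clock: 14.0
eef_pos: [0.5231, 0.2378, 0.1517]
ee_rot: [0.907, -0.421, -0.004, 0.007]
force: [-0.9, 0.1, -0.5]
finger_gap: 0.0449
```

```bash
python3 - <<'E'
from h import *
st(); w=cap('wrist','w18')
t=np.radians(40.5); x=np.array([np.cos(t),np.sin(t)]); y=np.array([-x[1],x[0]])
W=world(w); d=W[...,:2]-[.5635,.275]; X=d@x; Y=d@y; Z=W[...,2]
k=(abs(Y)<.03)&(abs(Z-.075)<.003)
f=X[k&(X>.015)&(X<.09)]; g=X[k&(X<.012)&(X>-.085)]
r=(abs(Y)<.03)&(Z<.062)&(Z>.058)&(X>-.015)&(X<.032)
print('faces',np.percentile(f,[.5,2]),np.percentile(g,[98,99.5]),'ring',np.percentile(X[r],[1,99]),np.percentile(Y[r],[1,99]),Z[r].mean(),Z[r].std())
A=np.c_[X[r],Y[r],np.ones(r.sum())]; print('tilt',np.linalg.lstsq(A,Z[r],rcond=None)[0])
E
```

```text
t 14.0 p [0.5231 0.2378 0.1517] yaw -49.79 zax [-0.0129 -0.0094 -0.9999] F [-0.9  0.1 -0.5] gap 0.0449 q6 1.25
faces [0.03040296 0.03328345] [-0.01162421 -0.00960967] ring [-0.00866     0.02790356] [-0.02039513  0.01675439] 0.0603437283674536 0.0007296836584513173
tilt [-0.00299833 -0.00106194  0.06037168]
```

View pics/w18.png

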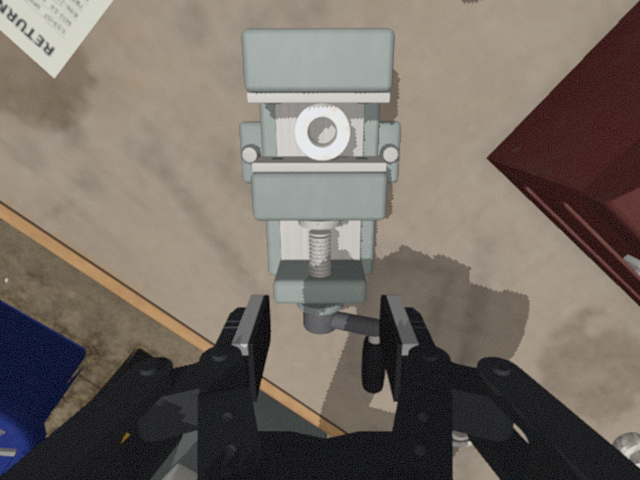

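The spacer at (322,132) spans the full gap: ring from −8.7 to +27.9 mm in vise x, top level at z 0.060. The arm is clear, so I'll hand in.

```bash
python3 -c "
from h import *
st(); print(manip.sign_off())"
```

```text
t 14.05 p [0.5219 0.2368 0.1518] yaw -49.8 zax [-0.0137 -0.0097 -0.9999] F [-0.6 -0.6 -0.6] gap 0.0449 q6 1.25
the job is handed in; nothing more can be done
None
```

I stood the spacer nearest the base upright on the bed of the grey vise, wound the crank clockwise over the top until it was clamped, then let go and backed off. I handed it in at 14 s with the arm clear and no contact force.

**Last checks**
- **Spacer:** its top is level at z 0.060, and it fills the gap between the jaws.
- **Crank:** it stayed at about 3.11 rad after release, just past first contact near 3.07. The last push reached about 35 N at the grip.

**What disagreed**
- **Fingertips:** they are about 35 mm behind the reported TCP, 49 mm when open. My first grasp therefore closed above the spacer without touching it, and I used camera-measured heights from then on.
- **Jaw gap:** readings after clamping ran from 37.9 to about 40 mm, against 37.7 mm worked out from the crank angle. That is edge noise in the depth data.
- **Finger slip:** the fingers probably slid a few millimetres on the crank's grip during the last push. Tightness is therefore judged from the crank angle and push force, not measured at the jaws.

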